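Book in the delivered samples with the barcode scanner and sort them

TASK

Book in the delivered samples: take the barcode scanner from its holder and, with the samples still standing in their row, scan every label from the robot's left to its right, holding the scanner steady straight over each for a second, four to fifteen centimetres away, with its scan line along the label so that it crosses all the bars. Then put the scanner back in its holder as it was and sort the samples, setting each down gently and upright: tall bottles into the deep basket, squat jars into the shallow tray. Leave the wash bottle, the flask and the tube rack alone.

Things in the scene. Friction and masses are not known exactly. Their poses are not given: they have to be found in the camera images.
- scanner: grey pistol-type barcode scanner, 0.19 kg, stored nose down in its holder. Origin: centre of its window (the nose face). It looks along its -z (down when stored); z points to the back of the head. Single-line reader, always on, no trigger needed: the scan line spreads along its y, and it reads labels 40 to 160 mm in front of the window, facing it, with the line crossing all bars
- scanner_grip (a point): where to grip the scanner: on the head's axis, 90 mm above the window, fingers closing along y on flat sides 50 mm apart. Head 42 (x) x 50 (y) mm, top 105 mm above the window; its lowest 28 mm (nose) 44 x 66 mm. Black handle, 29 mm thick, leaves the head to -x at 70 mm above the window, ends 135 mm out at 86 mm. Axes as the scanner's
- holder: black desk holder, fixed. Origin: centre of its underside, z up. Open pocket 54 (x) x 76 (y) mm, floor 30 mm above the origin: the scanner stands in it nose down, handle over the low -x wall, axes as the holder's, origin 30 mm above the holder's. Walls above that floor: sides 42 mm, +x 60 mm, -x 20 mm
- basket: deep grey slatted basket for bottles, fixed, outside 170 (x) x 250 (y) x 75 (z) mm, walls and floor 5 mm. Origin: centre of its underside, z up. It and the tray may change sides
- tray: shallow grey tray for jars, fixed, outside 170 (x) x 250 (y) x 32 (z) mm, walls and floor 4 mm. Origin: centre of its underside, z up
- mat: flat grey mat on the bench, fixed, 170 (x) x 640 (y) x 4 mm thick. Origin: centre of its underside. The samples stand on it in one row along its y, sample1 at the robot's left (+y) to sample6 at its right, about 92 mm apart, some places empty
- wash_bottle: white wash bottle with a blue cap and bent spout, 205 mm tall, 72 mm diameter; bystander. Origin: centre of its underside
- flask: conical glass flask, 130 mm tall, 84 mm diameter; bystander. Origin: centre of its underside
- tube_rack: blue rack of test tubes, 75 x 200 x 108 mm; bystander. Origin: centre of its underside
- sample1: sample bottle, white plastic with black screw cap, 140 mm tall, body 66 mm diameter up to 92 mm, neck 45 mm, cap 50 mm diameter x 26 mm tall at the top; half full, 0.3 to 0.5 kg. Origin: centre of its underside, z up. May be absent (None)
- sample1_label (a point): centre of the white barcode label, 20 x 42 mm, on top of the cap of sample1, 140 mm above the sample's foot. Axes as the sample's: z up out of the label, y along the label's long side (a scan line along y crosses all the bars), x along the bars
- sample2: squat sample jar, white plastic with black lid, 76 mm tall, body 61 mm diameter, lid 64 mm diameter x 24 mm tall at the top; half full, 0.15 to 0.3 kg. Origin: centre of its underside, z up. May be absent (None)
- sample2_label (a point): centre of the white barcode label, 20 x 42 mm, on top of the cap of sample2, 76 mm above the sample's foot. Axes as the sample's: z up out of the label, y along the label's long side (a scan line along y crosses all the bars), x along the bars
- sample3: sample bottle, white plastic with black screw cap, 140 mm tall, body 66 mm diameter up to 92 mm, neck 45 mm, cap 50 mm diameter x 26 mm tall at the top; half full, 0.3 to 0.5 kg. Origin: centre of its underside, z up. May be absent (None)
- sample3_label (a point): centre of the white barcode label, 20 x 42 mm, on top of the cap of sample3, 140 mm above the sample's foot. Axes as the sample's: z up out of the label, y along the label's long side (a scan line along y crosses all the bars), x along the bars
- sample4: squat sample jar, white plastic with black lid, 76 mm tall, body 61 mm diameter, lid 64 mm diameter x 24 mm tall at the top; half full, 0.15 to 0.3 kg. Origin: centre of its underside, z up. May be absent (None)
- sample4_label (a point): centre of the white barcode label, 20 x 42 mm, on top of the cap of sample4, 76 mm above the sample's foot. Axes as the sample's: z up out of the label, y along the label's long side (a scan line along y crosses all the bars), x along the bars
- sample5: sample bottle, white plastic with black screw cap, 140 mm tall, body 66 mm diameter up to 92 mm, neck 45 mm, cap 50 mm diameter x 26 mm tall at the top; half full, 0.3 to 0.5 kg. Origin: centre of its underside, z up. May be absent (None)
- sample5_label (a point): centre of the white barcode label, 20 x 42 mm, on top of the cap of sample5, 140 mm above the sample's foot. Axes as the sample's: z up out of the label, y along the label's long side (a scan line along y crosses all the bars), x along the bars
- sample6: squat sample jar, white plastic with black lid, 76 mm tall, body 61 mm diameter, lid 64 mm diameter x 24 mm tall at the top; half full, 0.15 to 0.3 kg. Origin: centre of its underside, z up. May be absent (None)
- sample6_label (a point): centre of the white barcode label, 20 x 42 mm, on top of the cap of sample6, 76 mm above the sample's foot. Axes as the sample's: z up out of the label, y along the label's long side (a scan line along y crosses all the bars), x along the bars
Not all that is in view belongs to the job. What is shaped like the sample1 but purple is not meant.

How it is judged:
By the outcome, as a careful person would: the job done as asked, in the order asked, and still so for the second after the job is handed in, with the robot touching nothing.
Of sample1, sample2, sample3, sample4, sample5, sample6 only 4 to 6 are there at a start; the rules pass over those that are not, and their reading is None.
At some moment in a run one of sample1, sample2, sample3, sample4, sample5, sample6 may be knocked a few centimetres aside while the robot is not near it.
It also fails if it takes over 210 s, if anything falls off the work surface, if the arm or the gripper's body presses on something with over 40 N, if the wrist force passes 120 N, or if a joint passes its speed limit or range.

ROBOT

A 6-joint arm with a two-finger parallel gripper is mounted at the origin on the work surface. World frame = base frame: x ahead of the robot, y to its left, z up, the work surface at z = 0. Lengths are in m, angles in rad, forces in N, time in s.
With the tool pointing down it reaches from about 0.35 to 0.775 m from the base axis. Payload 5.5 kg.
Tool frame: the origin (TCP) lies between the finger pads; the fingertips stand 19 mm ahead of it and the grasp point (between the pads) is the TCP; z points along the fingers, y is the line along which they close (so a half turn about z gives the same grasp; the last joint's range is limited). The gripper opens to 85 mm and grips with 20 to 120 N. Pads are 22 mm wide; open, the fingers measure 114 mm over their backs; the gripper's body (76 mm by 85 mm) begins 54 mm behind the grasp point. The pads swing forward as they close: fully open they stand 13 mm farther back than shut.
Start: joints at [1.193, 0.313, 0.046, 1.304, 0, 1.431], TCP at [0.135, 0.559, 0.25] pointing down, gripper open.
Joint ranges: [-2.76, 2.76], [-0.86, 1.69], [-1.03, 1.26], [-2.2, 2.34], [-1.47, 1.5], [-3.14, 3.14]. Speed limits (rad/s): [2.57, 2.57, 3.14, 3.14, 3.14, 3.14].

INTERFACE

Orientations are given as a unit quaternion [w, x, y, z].
In Python, from workcell import env gives the robot as it stands.
- The arm moves only by the shell command python3 -m pendant 'ROWS' [FORCE]. ROWS is JSON, a list of rows, each an object with "travel": the shift along the tool's x, y, z scaled (see below), a list of three; "rot": the turn, a rotation vector about the tool's x, y, z scaled (see below), a list of three; "fingers": the opening, from -1 (shut) to 1 (fully open). In form: [{"travel": [dx, dy, dz], "rot": [wx, wy, wz], "fingers": fingers}, ...]. A call has 1 to 10 rows; each row is the pose to reach, as a shift and turn from the pose commanded when the call began, along the tool's axes at that moment; what a row does not reach only later rows make up. The controller multiplies each number of a shift by 0.12 m and each number of a turn by 60 degrees. A row lasts 1/10 s, in which the tool goes at most 50 mm and 8.59 degrees, less where a joint would pass 70% of its speed; a pose out of reach is approached as far as the arm can. A call with a number of a shift or a turn outside -1 to 1 is refused whole. A call with a gripper value outside its range is refused whole. The fingers move at their own pace and stop on an object; FORCE is the grip in N (left out, the last holds). Time passes only in rows, so rows that repeat a pose let the fingers close. It gives the time, the measured TCP pose, the force, the opening and the grip force at its end, in the units of the state.
- env.get_state(): the state, without advancing time (a new reading comes with each control period).
- env.read_camera(name): name is "scene" or "top" or "wrist"; returns (picture, depth): 400x640x3 uint8, blue, green, red; 400x640 float32, m along the optical axis (not along the pixel's ray), 0 where there is no reading.
- env.camera_model(name): a dict with "fovy" (degrees; the focal length in pixels is half the picture's height over the tangent of half this angle, whatever the lens; pixels are square), "cx", "cy" (the principal point, pixels), "rvec" (rotation vector, rad) and "tvec" (3), from world to camera coordinates, as OpenCV has them; the wrist camera has in their place "T_tool_cam" (4x4, takes a point from camera to tool coordinates, whose origin is the TCP and whose axes are the flange's). Camera axes: x right, y down, z forward; pixel columns grow to the right and rows downward; lengths in m; the calibration is good to about 2 mm. The wrist camera is an equidistant fisheye: a pixel r from the principal point sees the ray r / f radians off the axis. A picture is of the moment at which its call begins: read the wrist's pose just before it. camera_model takes no time and is no camera call.
- env.hand_in(): hands the job in; it is judged then, once.
Trained networks look in the newest picture that a camera, given by its name, has taken for a name from the list of things; names that differ only in an ending like _2 or _b are one class to them, and where a whole thing is asked for, a point or a joint stands for the part that bears it (a point fixed in the world has none). Each returns a list of dicts, best first, with "conf" (0 to 1); they miss things now and then, are a little off and sometimes report something else, mostly with a low value. They report only what shows in the picture. A call takes as long as a camera call. They do not tell look-alikes from the thing itself.
- env.outline_of(camera, target): "mask" (400x640 bool, what is visible of it) and "xy" ([column, row] in pixels, amid what is visible of it).
The state is a dict: "clock": time; "joint_pos": joint angles; "qvel": joint speeds; "tau": joint torques, N m; "tcp_pos": TCP position; "orientation": TCP orientation; "wrist_force": force on the tool from outside, world axes, zero at the start; "ft_torque": the same for the moment, N m; "finger_gap": finger opening in m; "grip_force": force on a finger pad.
Only numpy, scipy, OpenCV 4.12 (cv2) and the standard library are available. Lean on these libraries where they do the work, as an engineer would, in place of code of your own. Each camera call takes 0.05 s, during which the arm holds its last target. There are 200 camera calls.

## Working session

There is one attempt and no reset: what is moved stays moved. The work goes in short steps, Python scripts to look and compute and a shell command to move; the robot and the scene stay as the last step left them, time stands still between calls to the robot, and variables do not carry over. Pictures are saved under pics/ and viewed, at most 14 in all, crops included, and the job is handed in when it is done.

```bash
ls; mkdir -p pics
python3 - <<'E'
from workcell import env
import cv2,numpy as np
print(env.get_state())
for n in("top","scene","wrist"):
    im,d=env.read_camera(n); cv2.imwrite(f"pics/{n}0.png",im); np.save(f"pics/{n}0.npy",d); m=env.camera_model(n); print(n,m)
E
```

```text
pics
{'clock': 0.0, 'joint_pos': array([ 1.19342947e+00,  3.13999928e-01,  4.49627438e-02,  1.30359787e+00,
       -4.17075305e-06,  1.43119616e+00]), 'qvel': array([ 1.55215806e-05, -1.37273915e-04,  2.01426951e-03, -8.66053422e-04,
       -4.05153795e-04, -2.44145396e-04]), 'tau': array([-1.27531825e-03, -4.80625212e+01,  2.98534745e+01,  1.92893978e-02,
       -2.72779052e-04,  4.75993048e-06]), 'tcp_pos': array([0.13526196, 0.55836659, 0.24940247]), 'orientation': array([-2.32986658e-04,  1.18603452e-01,  9.92941275e-01, -8.89353732e-04]), 'wrist_force': array([ 0.3155185 , -0.75503012,  0.42315947]), 'ft_torque': array([ 0.00082122,  0.00636852, -0.03270475]), 'grip_force': 0.0, 'finger_gap': 0.08558268643266839}
top {'fovy': 42.11514018900506, 'cx': 320.92463226845143, 'cy': 198.10388152953936, 'rvec': array([ 2.18327695, -2.17672282,  0.13427409]), 'tvec': array([-0.03048096,  0.61674559,  1.74527191])}
scene {'fovy': 43.648005239366654, 'cx': 321.4251779769618, 'cy': 199.59852867039885, 'rvec': array([ 0.90059356,  2.40817215, -1.18540495]), 'tvec': array([ 0.46578699, -0.17363048,  1.78412017])}
wrist {'fovy': 65.70646984690485, 'cx': 323.01808986519046, 'cy': 203.3523874386121, 'T_tool_cam': array([[-7.07760811e-04, -9.65203565e-01, -2.61498714e-01,
         6.62399791e-02],
       [ 9.99999725e-01, -6.25149920e-04, -3.99098271e-04,
        -2.15263067e-04],
       [ 2.21735174e-04, -2.61498924e-01,  9.65203742e-01,
        -1.24305871e-01],
       [ 0.00000000e+00,  0.00000000e+00,  0.00000000e+00,
         1.00000000e+00]])}
```

View pics/top0.png

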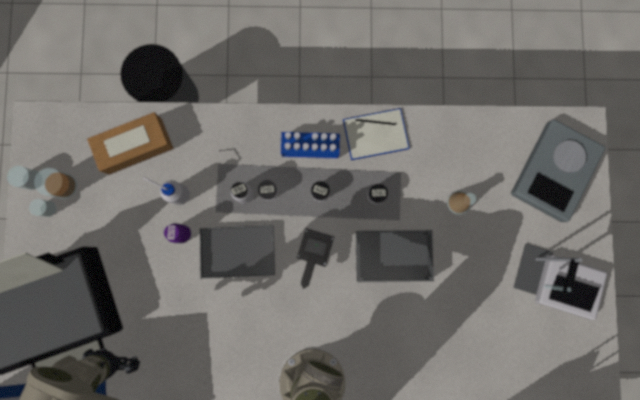

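View pics/scene0.png

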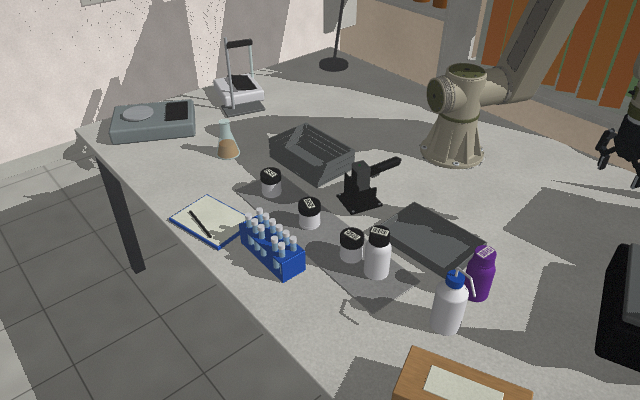

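Top view: the row runs left to right with a bottle at (240,190) and jars at (267,189), (320,190) and (378,193). The tray is at (238,250), the holder with the scanner at (315,248) and the basket at (395,255). The purple decoy is at (177,233). The scene view agrees.

```bash
cat > h.py <<'E'
from workcell import env
import cv2,numpy as np
from scipy.spatial.transform import Rotation as R
def pose():
    s=env.get_state(); q=s["orientation"]; T=np.eye(4); T[:3,:3]=R.from_quat(np.roll(q,-1)).as_matrix(); T[:3,3]=s["tcp_pos"]; return T
def cam(name,T=None):
    m=env.camera_model(name); f=200/np.tan(np.radians(m["fovy"]/2))
    if name=="wrist": W=(pose() if T is None else T)@m["T_tool_cam"]
    else:
        W=np.eye(4); r=cv2.Rodrigues(m["rvec"])[0]; W[:3,:3]=r.T; W[:3,3]=-r.T@m["tvec"]
    return f,m["cx"],m["cy"],W
def rays(name,px,c):   # camera-frame rays with z=1
    f,cx,cy,W=c; px=np.atleast_2d(px).astype(float); d=(px-[cx,cy])/f
    if name=="wrist":
        th=np.linalg.norm(d,axis=1)+1e-12; d=d*(np.tan(th)/th)[:,None]
    return np.c_[d,np.ones(len(d))]
def cloud(name,mask,depth,c):
    v,u=np.nonzero(mask&(depth>0)); r=rays(name,np.c_[u,v],c)*depth[v,u][:,None]
    return r@c[3][:3,:3].T+c[3][:3,3]
def onplane(name,px,c,z):
    r=rays(name,px,c)@c[3][:3,:3].T; o=c[3][:3,3]; return o+r*((z-o[2])/r[:,2])[:,None]
def project(name,P,c):
    f,cx,cy,W=c; p=(np.atleast_2d(P)-W[:3,3])@W[:3,:3]; n=np.linalg.norm(p[:,:2],axis=1)+1e-12
    s=np.arctan2(n,p[:,2])/n if name=="wrist" else 1/p[:,2]
    return p[:,:2]*s[:,None]*f+[cx,cy]
E
python3 - <<'E'
from h import *
np.set_printoptions(precision=4,suppress=True)
for n in("top","scene"):
    im,d=env.read_camera(n); c=cam(n)
    for t in["sample1","sample2","sample1_label","sample2_label","scanner","holder","basket","tray","mat"]:
        for o in env.outline_of(n,t):
            if o["conf"]<.3: continue
            P=cloud(n,o["mask"],d,c)
            if len(P)<4: continue
            z=np.percentile(P[:,2],95); top=P[P[:,2]>z-.012]
            (ce,sz,an)=cv2.minAreaRect(top[:,:2].astype(np.float32))
            print(n,t,round(o["conf"],2),np.round(o["xy"]),"n",len(P),"z95 %.3f"%z,"med",np.median(top,0),"rect",np.round(ce,3),np.round(sz,3),round(an,1))
E
```

```text
top sample1 0.9 [264. 187.] n 295 z95 0.086 med [0.6384 0.1546 0.0795] rect [0.64  0.153] [0.058 0.057] 1.6
top sample1 0.89 [178. 234.] n 454 z95 0.143 med [0.493  0.4496 0.1393] rect [0.495 0.449] [0.048 0.048] 63.7
top sample1 0.75 [319. 190.] n 301 z95 0.086 med [ 0.6358 -0.0244  0.0793] rect [ 0.638 -0.023] [0.057 0.058] 89.9
top sample1 0.66 [373. 194.] n 324 z95 0.085 med [ 0.6296 -0.218   0.0794] rect [ 0.631 -0.217] [0.06  0.063] 19.1
top sample1 0.65 [242. 191.] n 393 z95 0.148 med [0.6318 0.239  0.1438] rect [0.632 0.239] [0.048 0.048] 17.8
top sample2 0.9 [264. 187.] n 295 z95 0.086 med [0.6384 0.1546 0.0795] rect [0.64  0.153] [0.058 0.057] 1.6
top sample2 0.89 [178. 234.] n 454 z95 0.143 med [0.493  0.4496 0.1393] rect [0.495 0.449] [0.048 0.048] 63.7
top sample2 0.75 [319. 190.] n 301 z95 0.086 med [ 0.6358 -0.0244  0.0793] rect [ 0.638 -0.023] [0.057 0.058] 89.9
top sample2 0.66 [373. 194.] n 324 z95 0.085 med [ 0.6296 -0.218   0.0794] rect [ 0.631 -0.217] [0.06  0.063] 19.1
top sample2 0.65 [242. 191.] n 393 z95 0.148 med [0.6318 0.239  0.1438] rect [0.632 0.239] [0.
[... 2272 characters left out ...]
] [0.182 0.024] 32.5
scene sample2_label 0.79 [351. 245.] n 745 z95 0.082 med [0.6497 0.1572 0.0799] rect [0.647 0.154] [0.066 0.061] 65.5
scene scanner 0.85 [367. 168.] n 762 z95 0.135 med [0.4521 0.0063 0.1321] rect [0.404 0.006] [0.046 0.155] 77.5
scene holder 0.58 [359. 202.] n 947 z95 0.084 med [ 0.4869 -0.0086  0.0819] rect [ 0.483 -0.007] [0.047 0.106] 10.7
scene basket 0.74 [312. 153.] n 3465 z95 0.074 med [ 0.4401 -0.2548  0.0706] rect [ 0.427 -0.218] [0.178 0.368] 0.9
scene tray 0.64 [428. 238.] n 4128 z95 0.030 med [0.4309 0.2646 0.0264] rect [0.438 0.276] [0.177 0.297] 2.5
scene mat 0.86 [332. 246.] n 6352 z95 0.008 med [0.6731 0.0868 0.0041] rect [0.667 0.014] [0.642 0.227] 87.9
```

Both views agree on the heights: caps at 0.144 m and 0.080 m. The samples present are 1, 2, 4 and 6. Next I move over the middle for wrist views from two places.

```bash
for i in 1 2 3 4; do python3 -m pendant '[{"travel":[-0.9,-0.66,-0.1],"rot":[0,0,0],"fingers":1},{"travel":[-0.9,-0.66,-0.1],"rot":[0,0,0],"fingers":1},{"travel":[-0.9,-0.66,-0.1],"rot":[0,0,0],"fingers":1},{"travel":[-0.9,-0.66,-0.1],"rot":[0,0,0],"fingers":1}]'; done
python3 -m pendant '[{"travel":[-0.9,-0.66,-0.1],"rot":[0,0,0],"fingers":1},{"travel":[0,0,0],"rot":[0,0,0],"fingers":1}]' >/dev/null
python3 - <<'E'
from h import *
T=pose(); im,d=env.read_camera("wrist"); cv2.imwrite("pics/w1.png",im); np.savez("pics/w1.npz",T=T,d=d); print(T,env.get_state()["joint_pos"])
E
```

```text
clock: 1.55
tcp_pos: [0.2239, 0.454, 0.2631]
orientation: [0.001, 0.121, 0.993, 0.0]
wrist_force: [-0.5, 0.4, 0.7]
finger_gap: 0.0853
grip_force: 0.0
clock: 1.95
tcp_pos: [0.3103, 0.3522, 0.2749]
orientation: [0.001, 0.121, 0.993, 0.0]
wrist_force: [-1.3, 0.3, -0.6]
finger_gap: 0.0854
grip_force: 0.0
clock: 2.35
tcp_pos: [0.3968, 0.2501, 0.2866]
orientation: [0.001, 0.121, 0.993, 0.0]
wrist_force: [0.0, 0.3, -0.2]
finger_gap: 0.0856
grip_force: 0.0
clock: 2.75
tcp_pos: [0.4831, 0.1478, 0.2981]
orientation: [0.001, 0.12, 0.993, 0.0]
wrist_force: [-0.1, -0.4, 0.4]
finger_gap: 0.0856
grip_force: 0.0
[[-0.96666984  0.25600728  0.00311432  0.48870376]
 [ 0.25599948  0.96667316 -0.00269465  0.13945512]
 [-0.00370038 -0.00180758 -0.99999152  0.29689919]
 [ 0.          0.          0.          1.        ]] [ 0.13946612  0.16337894 -0.03576751  1.37681477  0.00422494  0.38657212]
```

```bash
python3 -m pendant '[{"travel":[-0.2,-0.81,0],"rot":[0,0,0],"fingers":1},{"travel":[-0.2,-0.81,0],"rot":[0,0,0],"fingers":1},{"travel":[-0.2,-0.81,0],"rot":[0,0,0],"fingers":1}]' >/dev/null;  python3 -m pendant '[{"travel":[-0.2,-0.81,0],"rot":[0,0,0],"fingers":1},{"travel":[-0.2,-0.81,0],"rot":[0,0,0],"fingers":1},{"travel":[-0.2,-0.81,0],"rot":[0,0,0],"fingers":1},{"travel":[-0.2,-0.81,0],"rot":[0,0,0],"fingers":1},{"travel":[-0.2,-0.81,0],"rot":[0,0,0],"fingers":1}]'
python3 - <<'E'
from h import *
T=pose(); im,d=env.read_camera("wrist"); cv2.imwrite("pics/w2.png",im); np.savez("pics/w2.npz",T=T,d=d); print(T)
E
```

```text
clock: 3.8
tcp_pos: [0.4814, -0.0491, 0.2982]
orientation: [-0.0, 0.118, 0.993, 0.0]
wrist_force: [0.2, 0.4, 0.0]
finger_gap: 0.0853
grip_force: 0.0
[[-9.72358014e-01  2.33494710e-01 -3.36350800e-04  4.81386288e-01]
 [ 2.33494289e-01  9.72357677e-01  9.82380119e-04 -4.90812122e-02]
 [ 5.56433844e-04  8.76689190e-04 -9.99999461e-01  2.98229505e-01]
 [ 0.00000000e+00  0.00000000e+00  0.00000000e+00  1.00000000e+00]]
```

View pics/w2.png

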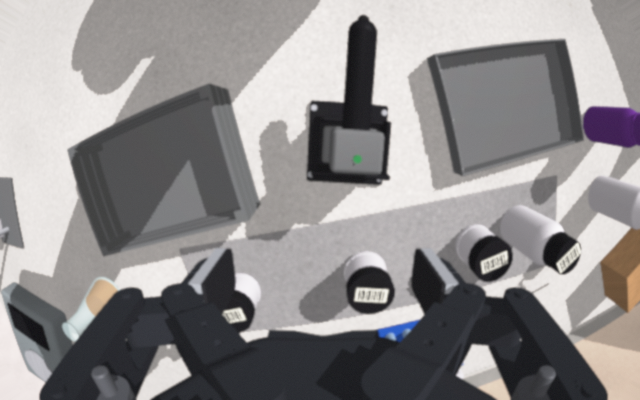

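View pics/w1.png

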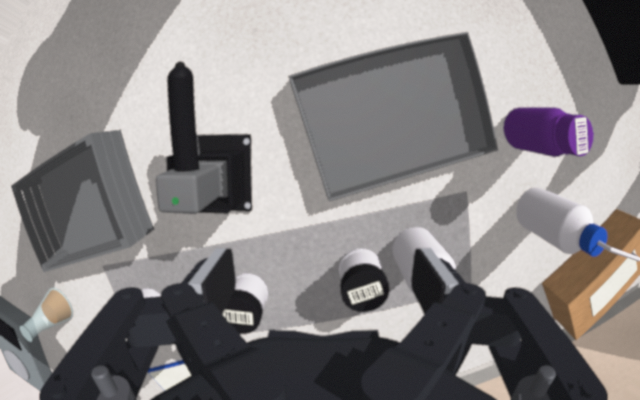

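w2 shows the scanner top at (357,150), with its handle pointing up the image. Labels sit at (233,316) for sample4 (a finger is close by), (371,295), (495,261) and (568,257). w1 sees two of the same labels and the scanner from another place. Next I measure the labels and the scanner.

```bash
cat >> h.py <<'E'
def label(im,c,xyz,name="wrist",r=26):
    """centre xy and yaw (mod pi) of the label's long side, at known height"""
    g=cv2.cvtColor(im,cv2.COLOR_BGR2GRAY); p=project(name,xyz,c)[0]
    u,v=np.round(p).astype(int); m=np.zeros_like(g); 
    if not(0<=u<640 and 0<=v<400): return None
    cv2.circle(m,(u,v),r,255,-1)
    b=cv2.morphologyEx(((g>120)&(m>0)).astype(np.uint8),cv2.MORPH_CLOSE,np.ones((5,5)))
    n,l,s,ce=cv2.connectedComponentsWithStats(b)
    out=[]
    for i in range(1,n):
        if s[i,4]<60: continue
        cs=cv2.findContours((l==i).astype(np.uint8),cv2.RETR_EXTERNAL,cv2.CHAIN_APPROX_NONE)[0][0][:,0]
        P=onplane(name,cs,c,xyz[2])[:,:2]; (cc,sz,a)=cv2.minAreaRect((P*1000).astype(np.float32))
        if sz[0]<sz[1]: a+=90
        out.append((np.round(cc,1),np.round(sorted(sz),1),round((a)%180,1)))
    return out
E
python3 - <<'E'
from h import *
np.set_printoptions(precision=4,suppress=True)
S={1:(.635,.239,.144),2:(.643,.154,.08),4:(.641,-.0225,.08),6:(.634,-.2165,.08)}
for w in(1,2):
    z=np.load(f"pics/w{w}.npz"); T=z["T"]; d=z["d"]; im=cv2.imread(f"pics/w{w}.png"); c=cam("wrist",T)
    for k,x in S.items(): print(w,k,project("wrist",x,c)[0],label(im,c,x))
    P=cloud("wrist",np.ones_like(d,bool),d,c)
    near=(abs(P[:,0]-.40)<.13)&(abs(P[:,1])<.10)
    P=P[near]; top=P[(abs(P[:,2]-.135)<.006)&(P[:,0]>.42)]
    print("head",len(top),np.median(top,0),cv2.minAreaRect((top[:,:2]*1000).astype(np.float32)))
    h=P[(P[:,2]>.09)&(P[:,0]<.41)]; l=cv2.fitLine(h[:,:2].astype(np.float32),cv2.DIST_HUBER,0,.01,.01).ravel(); print("handle",len(h),l,np.degrees(np.arctan(l[1]/l[0])),"z",np.percentile(h[:,2],95),P[:,2].max())
E
```

```text
1 1 [444.1977 295.9514] [(array([611.9, 245. ]), array([12. , 30.4]), 22.2)]
1 2 [365.3062 292.1067] [(array([643.4, 153.8]), array([22.7, 44.5]), 95.4), (array([672.3, 163.1]), array([20.7, 58.7]), 114.2)]
1 4 [238.319  316.4848] [(array([641.5, -23.6]), array([22.8, 43. ]), 71.2), (array([662.1,  -4.6]), array([16.7, 65.8]), 126.9)]
1 6 [133.5217 325.5191] []
head 1635 [ 0.4511 -0.0054  0.1355] ((451.61077880859375, -8.404325485229492), (49.964683532714844, 42.05779266357422), 72.21924591064453)
handle 2189 [ 0.958  -0.2868  0.3789  0.0194] -16.664503 z 0.12995405591182063 0.3854151859658554
2 1 [568.2225 257.7613] [(array([644.8, 249.2]), array([ 70.6, 101.5]), 42.0)]
2 2 [494.0862 261.632 ] [(array([657.4, 163.7]), array([70.1, 72.3]), 122.2)]
2 4 [371.8455 294.4783] [(array([653.2, -20.8]), array([60.8, 67.4]), 96.2)]
2 6 [231.3458 315.7605] [(array([ 643.5, -192.5]), array([20.1, 76.8]), 152.0), (array([ 634. , -212.6]), array([23.3, 31.1]), 93.2)]
head 2264 [ 0.4512 -0.0097  0.1354] ((452.09393310546875, -9.12392807006836), (50.33504104614258, 42.94873046875), 72.5439682006836)
handle 2510 [ 0.9535 -0.3014  0.3688  0.0143] -17.540628 z 0.12994413195518262 0.38676613717069047
```

Run:
```python
from h import *
S={1:(.635,.239,.144),2:(.643,.154,.08),4:(.641,-.0225,.08),6:(.634,-.2165,.08)}
for w in(1,2):
    z=np.load(f"pics/w{w}.npz"); T=z["T"]; im=cv2.imread(f"pics/w{w}.png"); c=cam("wrist",T)
    for k,x in S.items(): print(w,k,label(im,c,x,r=17))
im=cv2.imread("pics/w2.png"); a=cv2.resize(im[220:350,190:300],None,fx=3,fy=3); b=cv2.resize(im[220:350,330:610],None,fx=2,fy=3)[:,:450]
cv2.imwrite("pics/w2c.png",cv2.resize(np.hstack([im[225:340,195:275],im[225:340,335:400],im[225:340,470:600]]),None,fx=2.8,fy=2.8,interpolation=cv2.INTER_CUBIC))
```

```text
1 1 [(array([619.3, 245.8]), array([ 9.4, 16.8]), 31.6)]
1 2 [(array([643.4, 153.5]), array([22.6, 43.5]), 95.8)]
1 4 [(array([641.5, -23.6]), array([22.8, 43. ]), 71.2)]
1 6 []
2 1 [(array([646.2, 248. ]), array([48.5, 48.5]), 26.2)]
2 2 [(array([643.7, 154.1]), array([23.1, 44.7]), 94.9)]
2 4 [(array([641.4, -23.1]), array([23.3, 43.4]), 71.9)]
2 6 [(array([ 634. , -212.6]), array([23.3, 31.1]), 93.2)]
```

View pics/w2c.png

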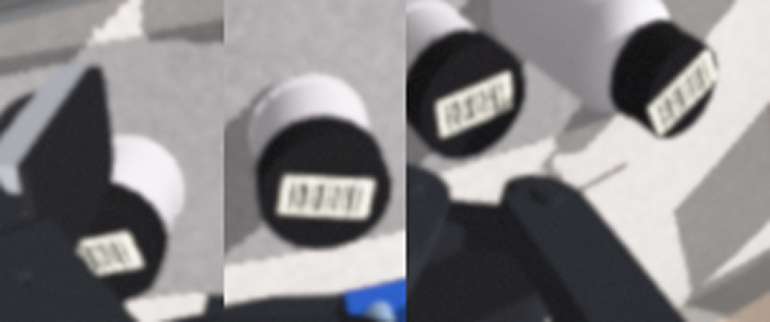

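```bash
python3 -m pendant '[{"travel":[0.317,0.27,0],"rot":[0,0,0.067],"fingers":1},{"travel":[0.317,0.27,0.6],"rot":[0,0,0.067],"fingers":1},{"travel":[0.317,0.27,0.6],"rot":[0,0,0.067],"fingers":1},{"travel":[0.317,0.27,0.6],"rot":[0,0,0.067],"fingers":1},{"travel":[0.317,0.27,0.6],"rot":[0,0,0.067],"fingers":1}]'
python3 - <<'E'
from h import *
np.set_printoptions(precision=4,suppress=True)
T=pose(); im,d=env.read_camera("wrist"); c=cam("wrist",T); print(T)
P=cloud("wrist",np.ones_like(d,bool),d,c)
top=P[(abs(P[:,2]-.135)<.006)&(abs(P[:,0]-.45)<.04)&(abs(P[:,1])<.06)]
print("head",len(top),np.median(top,0),cv2.minAreaRect((top[:,:2]*1000).astype(np.float32)))
im=cv2.imread("pics/w2.png"); c=cam("wrist",np.load("pics/w2.npz")["T"])
for r in(11,13,15): print(label(im,c,(.635,.239,.144),r=r))
d=np.load("pics/w2.npz")["d"]; P=cloud("wrist",np.ones_like(d,bool),d,c)
for z0,x,y in((.144,.635,.239),(.08,.643,.154),(.08,.641,-.0235),(.08,.634,-.2165)):
    t=P[(abs(P[:,2]-z0)<.005)&(np.hypot(P[:,0]-x,P[:,1]-y)<.05)]; print(len(t),np.median(t,0),cv2.minEnclosingCircle((t[:,:2]*1000).astype(np.float32)))
E
```

```text
clock: 4.35
tcp_pos: [0.4522, -0.0094, 0.2269]
orientation: [-0.0, 0.152, 0.988, 0.0]
wrist_force: [-0.8, 0.2, 1.1]
finger_gap: 0.0852
grip_force: 0.0
[[-0.9536  0.301  -0.0001  0.4522]
 [ 0.301   0.9536  0.0003 -0.0094]
 [ 0.0002  0.0002 -1.      0.2269]
 [ 0.      0.      0.      1.    ]]
head 3611 [ 0.4497 -0.0084  0.1355] ((451.1618957519531, -9.001108169555664), (50.75528335571289, 40.9618034362793), 73.1469497680664)
[(array([640.9, 242. ]), array([33.7, 33.9]), 116.7)]
[(array([643. , 243.3]), array([38.7, 40.9]), 116.8)]
[(array([644.7, 245.4]), array([43.5, 45. ]), 116.2)]
732 [0.6308 0.2356 0.1449] ((634.1976318359375, 238.06597900390625), 26.130184173583984)
1282 [0.6396 0.1512 0.0808] ((642.7674560546875, 153.02684020996094), 32.60216522216797)
1622 [ 0.6374 -0.0239  0.0809] ((640.6277465820312, -23.734479904174805), 32.76551818847656)
707 [ 0.6321 -0.2049  0.081 ] ((633.8568115234375, -209.40676879882812), 30.631128311157227)
```

```bash
python3 -m pendant '[{"travel":[0.005,0,0.4],"rot":[0,0,0],"fingers":1},{"travel":[0.005,0,0.7],"rot":[0,0,0],"fingers":1},{"travel":[0.005,0,0.89],"rot":[0,0,0],"fingers":1},{"travel":[0.005,0,0.89],"rot":[0,0,0],"fingers":1},{"travel":[0.005,0,0.89],"rot":[0,0,0],"fingers":1}]'; python3 -m pendant '[{"travel":[0,0,0],"rot":[0,0,0],"fingers":-1},{"travel":[0,0,0],"rot":[0,0,0],"fingers":-1},{"travel":[0,0,0],"rot":[0,0,0],"fingers":-1},{"travel":[0,0,0],"rot":[0,0,0],"fingers":-1},{"travel":[0,0,0],"rot":[0,0,0],"fingers":-1},{"travel":[0,0,0],"rot":[0,0,0],"fingers":-1},{"travel":[0,0,0],"rot":[0,0,0],"fingers":-1},{"travel":[0,0,0],"rot":[0,0,0],"fingers":-1}]' 60
```

```text
clock: 4.9
tcp_pos: [0.4529, -0.0106, 0.121]
orientation: [0.001, 0.153, 0.988, 0.0]
wrist_force: [1.0, -0.3, 1.4]
finger_gap: 0.0854
grip_force: 0.0
clock: 5.7
tcp_pos: [0.453, -0.0105, 0.1212]
orientation: [0.002, 0.153, 0.988, 0.0]
wrist_force: [-0.3, 1.1, 6.3]
finger_gap: 0.0489
grip_force: 61.7
```

Run:
```python
from h import *
im,d=env.read_camera("top"); c=cam("top")
g=cv2.resize(im[170:215,225:255],None,fx=12,fy=12,interpolation=cv2.INTER_CUBIC); cv2.imwrite("pics/t1.png",g)
im,d=env.read_camera("scene"); 
g2=cv2.resize(im[215:285,355:400],None,fx=7.7,fy=7.7,interpolation=cv2.INTER_CUBIC)[:540]; 
if g2.shape[0]<540: g2=np.vstack([g2,np.zeros((540-g2.shape[0],g2.shape[1],3),np.uint8)])
cv2.imwrite("pics/ts.png",np.hstack([g,g2]))
for r in (5,6,7): print(label(env.read_camera("top")[0],c,(.632,.239,.144),"top",r),project("top",(.632,.239,.144),c))
for r in (8,9,10): print(label(im,cam("scene"),(.638,.239,.144),"scene",r))
```

```text
[] [[238.01522112 189.49412132]]
[] [[238.01522112 189.49412132]]
[] [[238.01522112 189.49412132]]
[(array([636.5, 237.4]), array([19.7, 38.2]), 117.4)]
[(array([636. , 238.4]), array([19.7, 40.5]), 117.4)]
[(array([635.9, 233.2]), array([32.1, 52.1]), 90.4)]
```

View pics/ts.png

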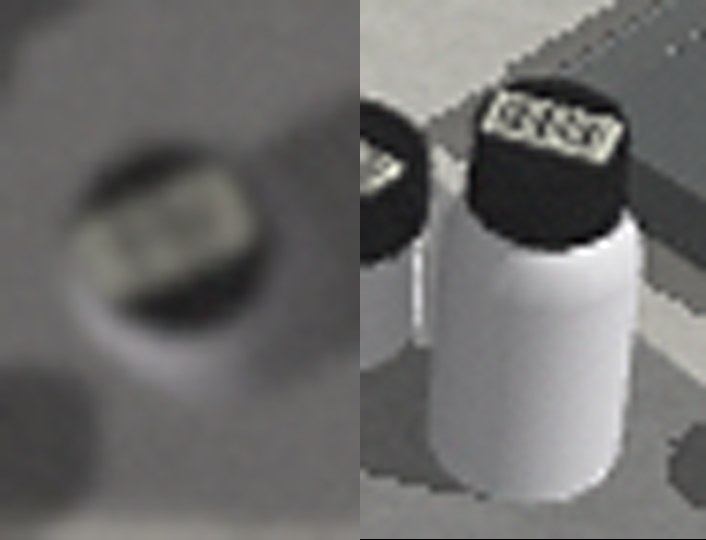

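Sample1's label has its long side at about 117°; scene and top views agree. The grip holds at 62 N. Next I lift and travel over the tray to the left end, so the scanner passes no label on the way.

```bash
python3 -m pendant '[{"travel":[0,0,-0.2],"rot":[0,0,0],"fingers":-1},{"travel":[0,0,-0.4],"rot":[0,0,0],"fingers":-1},{"travel":[0,0,-0.6],"rot":[0,0,0],"fingers":-1},{"travel":[0,0,-0.8],"rot":[0,0,0],"fingers":-1}]' >/dev/null
python3 -m pendant '[{"travel":[0,0,-0.3],"rot":[0,0,0],"fingers":-1},{"travel":[0,0,-0.6],"rot":[0,0,0],"fingers":-1},{"travel":[0,0,-0.78],"rot":[0,0,0],"fingers":-1},{"travel":[0,0,-0.78],"rot":[0,0,0],"fingers":-1}]'
python3 -m pendant '[{"travel":[0.1,0.33,0],"rot":[0,0,0],"fingers":-1},{"travel":[0.2,0.66,0],"rot":[0,0,0],"fingers":-1},{"travel":[0.315,0.995,0],"rot":[0,0,0],"fingers":-1}]' >/dev/null
python3 -m pendant '[{"travel":[0.1,0.33,0],"rot":[0,0,0],"fingers":-1},{"travel":[0.2,0.66,0],"rot":[0,0,-0.1],"fingers":-1},{"travel":[0.315,0.995,0],"rot":[0,0,-0.23],"fingers":-1},{"travel":[0.315,0.995,0],"rot":[0,0,-0.36],"fingers":-1},{"travel":[0.315,0.995,0],"rot":[0,0,-0.49],"fingers":-1},{"travel":[0.315,0.995,0],"rot":[0,0,-0.62],"fingers":-1},{"travel":[0.315,0.995,0],"rot":[0,0,-0.742],"fingers":-1},{"travel":[0.315,0.995,0],"rot":[0,0,-0.742],"fingers":-1},{"travel":[0.315,0.995,0],"rot":[0,0,-0.742],"fingers":-1}]'
cat >> h.py <<'E'
def goto(x,y,z,ang):
    """units of travel/rot needed from here: tool y to heading ang (deg)"""
    T=pose(); t=T[:3,:3].T@(np.array([x,y,z])-T[:3,3])/.12
    a=np.degrees(np.arctan2(T[1,1],T[0,1])); print("from",np.round(T[:3,3],4),"ang",round(a,1),"travel",np.round(t,3),"rot z",round(-((ang-a+90)%180-90)/60,3),"tilt",np.round(T[:2,2],4))
E
python3 -c "
from h import *; goto(.635,.2385,.314,117); print(env.get_state()['joint_pos'])
im,d=env.read_camera('wrist'); cv2.imwrite('pics/w3.png',im)"
```

```text
clock: 6.75
tcp_pos: [0.4532, -0.0107, 0.3127]
orientation: [0.003, 0.153, 0.988, -0.0]
wrist_force: [-0.0, 0.1, -2.3]
finger_gap: 0.0491
grip_force: 63.2
clock: 7.95
tcp_pos: [0.4515, 0.2399, 0.3081]
orientation: [-0.001, -0.231, 0.973, -0.0]
wrist_force: [0.7, 0.1, -1.2]
finger_gap: 0.0494
grip_force: 63.6
from [0.4515 0.2399 0.3081] ang 116.7 travel [-1.36  -0.698 -0.051] rot z -0.005 tilt [-0.0014 -0.0004]
[ 3.31258614e-01  1.79597734e-01  1.19400168e-02  1.40463796e+00
  8.05871492e-05 -1.34756905e-01]
```

View pics/w3.png

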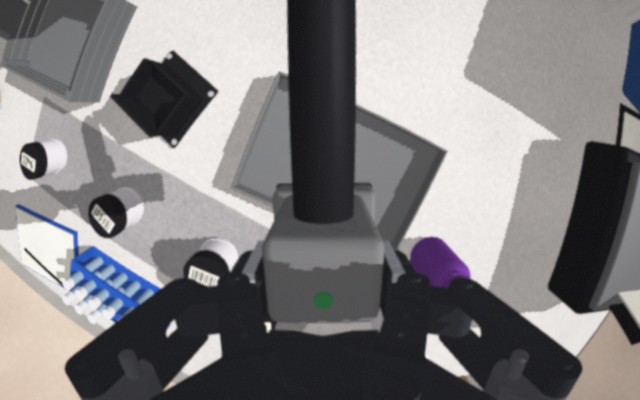

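The scanner hangs straight with its handle toward the top of the image. The empty holder is at (163,95), and sample6 and sample4's labels show at (30,160) and (102,215).

```bash
python3 -m pendant '[{"travel":[-0.3,-0.15,-0.03],"rot":[0,0,0],"fingers":-1},{"travel":[-0.68,-0.35,-0.03],"rot":[0,0,0],"fingers":-1},{"travel":[-0.68,-0.35,-0.03],"rot":[0,0,0],"fingers":-1}]' >/dev/null
python3 -m pendant '[{"travel":[-0.3,-0.15,-0.02],"rot":[0,0,0],"fingers":-1},{"travel":[-0.68,-0.35,-0.02],"rot":[0,0,0],"fingers":-1},{"travel":[-0.68,-0.35,-0.02],"rot":[0,0,0],"fingers":-1},{"travel":[-0.68,-0.35,-0.02],"rot":[0,0,0],"fingers":-1},{"travel":[-0.68,-0.35,-0.02],"rot":[0,0,0],"fingers":-1}]'
python3 - <<'E'
from h import *
goto(.635,.2385,.314,117)
im,d=env.read_camera("scene"); cs=cam("scene"); it,dt=env.read_camera("top"); ct=cam("top")
for k,x in {2:(.643,.1535,.08),4:(.641,-.0235,.08),6:(.634,-.2165,.08)}.items(): print(k,label(im,cs,x,"scene",12),label(it,ct,x,"top",7))
im=cv2.imread("pics/w3.png"); T=np.eye(4)
E
python3 -m pendant '[{"travel":[0,0,0],"rot":[0,0,0],"fingers":-1},{"travel":[0,0,0],"rot":[0,0,0],"fingers":-1},{"travel":[0,0,0],"rot":[0,0,0],"fingers":-1},{"travel":[0,0,0],"rot":[0,0,0],"fingers":-1},{"travel":[0,0,0],"rot":[0,0,0],"fingers":-1},{"travel":[0,0,0],"rot":[0,0,0],"fingers":-1},{"travel":[0,0,0],"rot":[0,0,0],"fingers":-1},{"travel":[0,0,0],"rot":[0,0,0],"fingers":-1},{"travel":[0,0,0],"rot":[0,0,0],"fingers":-1},{"travel":[0,0,0],"rot":[0,0,0],"fingers":-1}]'
```

```text
clock: 8.8
tcp_pos: [0.6347, 0.2389, 0.315]
orientation: [-0.001, -0.232, 0.973, 0.0]
wrist_force: [-0.1, -0.7, -1.6]
finger_gap: 0.049
grip_force: 63.7
from [0.6347 0.2389 0.315 ] ang 116.8 travel [-0.001 -0.004  0.008] rot z -0.003 tilt [-0.0011 -0.    ]
2 [(array([629.1, 142.5]), array([53.4, 60.7]), 92.2)] []
4 [(array([638.9, -41.4]), array([40.9, 71.6]), 53.6)] []
6 [(array([ 630.6, -226.6]), array([37. , 54.5]), 45.0)] []
clock: 9.9
tcp_pos: [0.6356, 0.2389, 0.315]
orientation: [-0.0, -0.232, 0.973, 0.0]
wrist_force: [-0.1, -0.7, -1.4]
finger_gap: 0.0493
grip_force: 63.7
```

```bash
python3 -m pendant '[{"travel":[0,0,0],"rot":[0,0,0],"fingers":-1},{"travel":[0,0,0],"rot":[0,0,0],"fingers":-1},{"travel":[0,0,0],"rot":[0,0,0],"fingers":-1},{"travel":[0,0,0],"rot":[0,0,0],"fingers":-1},{"travel":[0.13,-0.33,0.1],"rot":[0,0,0.12],"fingers":-1},{"travel":[0.265,-0.663,0.25],"rot":[0,0,0.24],"fingers":-1},{"travel":[0.265,-0.663,0.375],"rot":[0,0,0.358],"fingers":-1},{"travel":[0.265,-0.663,0.375],"rot":[0,0,0.358],"fingers":-1},{"travel":[0.265,-0.663,0.375],"rot":[0,0,0.358],"fingers":-1},{"travel":[0.265,-0.663,0.375],"rot":[0,0,0.358],"fingers":-1}]'
cat >> h.py <<'E'
def caps(S,name="scene"):
    im,d=env.read_camera(name); P=cloud(name,np.ones_like(d,bool),d,cam(name))
    for k,(x,y,z) in S.items():
        t=P[(abs(P[:,2]-z)<.006)&(np.hypot(P[:,0]-x,P[:,1]-y)<.07)]
        if len(t)<20: print(k,"few",len(t)); continue
        (ce,r)=cv2.minEnclosingCircle((t[:,:2]*1000).astype(np.float32)); print(name,k,len(t),"med",np.round(np.median(t[:,:2],0)*1000),"circ",np.round(ce,1),round(r,1))
S={1:(.635,.239,.144),2:(.643,.154,.08),4:(.641,-.0235,.08),6:(.634,-.2165,.08)}
E
python3 -c "
from h import *; goto(.643,.1535,.27,95.3); caps(S); caps(S,'top')"
```

```text
clock: 10.9
tcp_pos: [0.6434, 0.1545, 0.2713]
orientation: [0.001, -0.049, 0.999, 0.0]
wrist_force: [-0.3, -0.9, -2.1]
finger_gap: 0.0496
grip_force: 63.9
from [0.6434 0.1545 0.2713] ang 95.6 travel [ 0.004 -0.008  0.011] rot z 0.005 tilt [0.0017 0.0004]
scene 1 241 med [639. 242.] circ [637.5 239.2] 26.1
scene 2 343 med [649. 156.] circ [644.8 172.6] 50.4
scene 4 271 med [646. -20.] circ [644.4 -22.5] 33.8
scene 6 218 med [ 639. -215.] circ [ 635.  -217.3] 34.0
1 few 0
top 2 37 med [628. 132.] circ [635.2 135.2] 24.7
top 4 227 med [639. -24.] circ [637.5 -22.7] 31.6
top 6 242 med [ 630. -218.] circ [ 631.  -217.6] 31.9
```

```bash
python3 -m pendant '[{"travel":[0,0,0],"rot":[0,0,0],"fingers":-1},{"travel":[0,0,0],"rot":[0,0,0],"fingers":-1},{"travel":[0,0,0],"rot":[0,0,0],"fingers":-1},{"travel":[0,0,0],"rot":[0,0,0],"fingers":-1},{"travel":[0,0,0],"rot":[0,0,0],"fingers":-1},{"travel":[0,0,0],"rot":[0,0,0],"fingers":-1},{"travel":[0,0,0],"rot":[0,0,0],"fingers":-1},{"travel":[0,0,0],"rot":[0,0,0],"fingers":-1},{"travel":[0,0,0],"rot":[0,0,0],"fingers":-1},{"travel":[0,0,0],"rot":[0,0,0],"fingers":-1}]' >/dev/null
python3 -m pendant '[{"travel":[0,0,0],"rot":[0,0,0],"fingers":-1},{"travel":[0,0,0],"rot":[0,0,0],"fingers":-1},{"travel":[0,0,0],"rot":[0,0,0],"fingers":-1},{"travel":[0,0,0],"rot":[0,0,0],"fingers":-1},{"travel":[0,0,0],"rot":[0,0,0],"fingers":-1},{"travel":[0.04,-0.35,0],"rot":[0,0,0],"fingers":-1},{"travel":[0.08,-0.738,0],"rot":[0,0,0],"fingers":-1},{"travel":[0.08,-0.738,0],"rot":[0,0,0],"fingers":-1}]'
python3 -m pendant '[{"travel":[0.04,-0.35,0],"rot":[0,0,0.13],"fingers":-1},{"travel":[0.08,-0.738,0],"rot":[0,0,0.26],"fingers":-1},{"travel":[0.08,-0.738,0],"rot":[0,0,0.397],"fingers":-1},{"travel":[0.08,-0.738,0],"rot":[0,0,0.397],"fingers":-1},{"travel":[0.08,-0.738,0],"rot":[0,0,0.397],"fingers":-1},{"travel":[0.08,-0.738,0],"rot":[0,0,0.397],"fingers":-1}]'
python3 -c "
from h import *; goto(.641,-.0235,.27,71.7); caps(S); caps(S,'top')"
```

```text
clock: 12.8
tcp_pos: [0.6421, 0.0594, 0.2701]
orientation: [0.0, -0.044, 0.999, -0.001]
wrist_force: [0.4, -0.0, -1.6]
finger_gap: 0.0489
grip_force: 64.1
clock: 13.4
tcp_pos: [0.6407, -0.0234, 0.2702]
orientation: [0.0, 0.158, 0.987, 0.0]
wrist_force: [0.0, 0.6, -2.1]
finger_gap: 0.0493
grip_force: 64.1
from [ 0.6407 -0.0234  0.2702] ang 71.8 travel [-0.003  0.     0.001] rot z 0.002 tilt [0.0001 0.0003]
scene 1 242 med [639. 242.] circ [638.4 238.3] 26.2
scene 2 340 med [649. 156.] circ [648.2 171.6] 51.1
scene 4 274 med [646. -20.] circ [644.3 -22.5] 34.9
scene 6 220 med [ 638. -215.] circ [ 635.4 -217.4] 34.9
top 1 149 med [631. 239.] circ [631.6 240.2] 25.2
top 2 247 med [639. 155.] circ [633.3 170.7] 48.9
4 few 0
top 6 231 med [ 630. -218.] circ [ 630.6 -218.1] 31.4
```

```bash
python3 -m pendant '[{"travel":[0,0,0],"rot":[0,0,0],"fingers":-1},{"travel":[0,0,0],"rot":[0,0,0],"fingers":-1},{"travel":[0,0,0],"rot":[0,0,0],"fingers":-1},{"travel":[0,0,0],"rot":[0,0,0],"fingers":-1},{"travel":[0,0,0],"rot":[0,0,0],"fingers":-1},{"travel":[0,0,0],"rot":[0,0,0],"fingers":-1},{"travel":[0,0,0],"rot":[0,0,0],"fingers":-1},{"travel":[0,0,0],"rot":[0,0,0],"fingers":-1},{"travel":[0,0,0],"rot":[0,0,0],"fingers":-1},{"travel":[0,0,0],"rot":[0,0,0],"fingers":-1}]' >/dev/null
python3 -m pendant '[{"travel":[0,0,0],"rot":[0,0,0],"fingers":-1},{"travel":[0,0,0],"rot":[0,0,0],"fingers":-1},{"travel":[0,0,0],"rot":[0,0,0],"fingers":-1},{"travel":[0,0,0],"rot":[0,0,0],"fingers":-1},{"travel":[0,0,0],"rot":[0,0,0],"fingers":-1},{"travel":[-0.11,-0.35,0],"rot":[0,0,0],"fingers":-1},{"travel":[-0.226,-0.775,0],"rot":[0,0,0],"fingers":-1},{"travel":[-0.226,-0.775,0],"rot":[0,0,0],"fingers":-1}]'
python3 -m pendant '[{"travel":[-0.11,-0.35,0],"rot":[0,0,-0.13],"fingers":-1},{"travel":[-0.226,-0.775,0],"rot":[0,0,-0.26],"fingers":-1},{"travel":[-0.226,-0.775,0],"rot":[0,0,-0.357],"fingers":-1},{"travel":[-0.226,-0.775,0],"rot":[0,0,-0.357],"fingers":-1},{"travel":[-0.226,-0.775,0],"rot":[0,0,-0.357],"fingers":-1},{"travel":[-0.226,-0.775,0],"rot":[0,0,-0.357],"fingers":-1}]'
python3 - <<'E'
from h import *
goto(.634,-.217,.27,93.2); caps(S); caps(S,'top')
T=pose(); im,d=env.read_camera("wrist"); it=env.read_camera("scene")[0]; c=project("scene",(.637,-.217,.08),cam("scene"))[0].astype(int); print(c)
a=cv2.resize(it[c[1]-30:c[1]+30,c[0]-30:c[0]+30],(400,400),interpolation=cv2.INTER_CUBIC)
cv2.imwrite("pics/w4.png",np.hstack([im[:,120:520],a]))
E
```

```text
clock: 15.3
tcp_pos: [0.6368, -0.1268, 0.2697]
orientation: [0.0, 0.163, 0.987, -0.001]
wrist_force: [0.5, -0.3, -1.9]
finger_gap: 0.0492
grip_force: 64.1
clock: 15.9
tcp_pos: [0.6335, -0.2169, 0.2702]
orientation: [0.0, -0.026, 1.0, 0.0]
wrist_force: [1.0, 0.4, -1.7]
finger_gap: 0.0491
grip_force: 64.0
from [ 0.6335 -0.2169  0.2702] ang 93.0 travel [-0.005 -0.001  0.002] rot z -0.004 tilt [0.     0.0004]
scene 1 242 med [640. 241.] circ [635.6 239.3] 27.8
scene 2 345 med [648. 156.] circ [649.6 170.9] 51.7
scene 4 274 med [646. -20.] circ [645.3 -22.9] 35.4
scene 6 223 med [ 639. -215.] circ [ 636.4 -219.3] 36.6
top 1 162 med [633. 239.] circ [632.1 239.1] 25.0
top 2 241 med [641. 155.] circ [633.1 170.7] 49.1
top 4 240 med [636. -24.] circ [637.9 -22.6] 31.9
top 6 22 med [ 626. -191.] circ [ 626.4 -191.3] 13.9
[270 172]
```

View pics/w4.png

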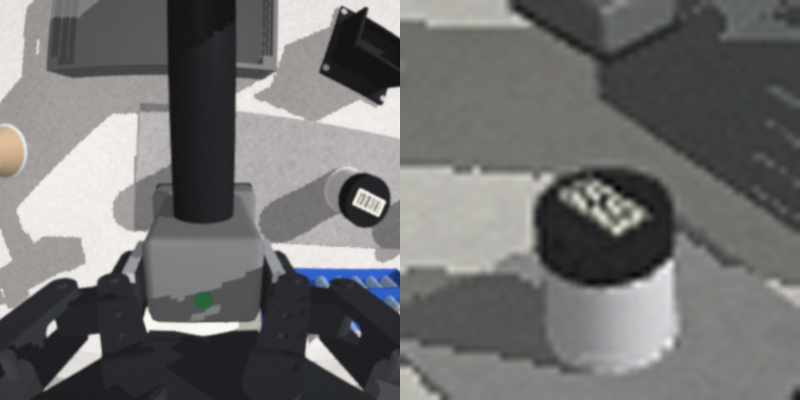

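The right crop shows jar 6's label with its long axis running from (565,188) to (640,222). I check that direction numerically.

Run:
```python
from h import *
im=env.read_camera("scene")[0]; c=cam("scene"); g=cv2.cvtColor(im,cv2.COLOR_BGR2GRAY)
s=400/60; e=np.array([[240+165/s,142+188/s],[240+240/s,142+222/s]]); P=onplane("scene",e,c,.08); print(P,np.degrees(np.arctan2(*(P[1]-P[0])[[1,0]]))%180)
for k,x in S.items():
    p=project("scene",(x[0]+.003,x[1],x[2]),c)[0]
    sub=np.zeros_like(g); cv2.ellipse(sub,tuple(int(v) for v in p),(10,6),0,0,360,255,-1)
    for th in(80,100):
        m=((g>th)&(sub>0)).astype(np.uint8); m=cv2.morphologyEx(m,cv2.MORPH_CLOSE,np.ones((3,3)))
        v,u=np.nonzero(m); Q=(onplane("scene",np.c_[u,v],c,x[2])[:,:2]*1000).astype(np.float32); r=cv2.minAreaRect(Q); l=np.linalg.svd(Q-Q.mean(0),full_matrices=False)[2][0]; print(k,th,len(Q),Q.mean(0),np.degrees(np.arctan2(l[1],l[0]))%180,r)
```

```text
[[ 0.64085931 -0.24013501  0.08      ]
 [ 0.63120943 -0.19512681  0.08      ]] 102.10117150228757
1 80 118 [636.31104 236.88672] 126.191956 ((634.0061645507812, 234.41036987304688), (33.961700439453125, 48.20426940917969), 37.44229507446289)
1 100 100 [636.28955 237.71088] 115.51635 ((637.0459594726562, 235.92030334472656), (21.224262237548828, 46.21994400024414), 24.538183212280273)
2 80 91 [644.8468 152.4395] 96.23809 ((644.8720703125, 152.5106964111328), (21.096466064453125, 43.33881759643555), 5.931033134460449)
2 100 88 [644.5888  152.21025] 96.50341 ((644.9481201171875, 152.23008728027344), (20.938905715942383, 42.73747253417969), 5.432013034820557)
4 80 77 [643.04047  -25.235361] 74.407906 ((649.2304077148438, -28.722347259521484), (48.290794372558594, 36.96513748168945), 70.99742889404297)
4 100 73 [642.562    -25.326658] 72.382095 ((649.601806640625, -27.060531616210938), (43.070125579833984, 36.71784591674805), 71.92678833007812)
6 80 65 [ 636.81415 -222.43074] 101.62205 ((637.7030029296875, -224.8594970703125), (27.708751678466797, 53.500675201416016), 17.835845947265625)
6 100 64 [ 636.6783  -222.51881] 101.80336 ((637.7030029296875, -224.8594970703125), (27.708751678466797, 53.500675201416016), 17.835845947265625)
```

Jar 6's label heading comes out between 93° and 102°, so I use 97°, well inside what a 20 mm bar height tolerates.

```bash
python3 -m pendant '[{"travel":[0,0,0],"rot":[0,0,-0.067],"fingers":-1},{"travel":[0,0,0],"rot":[0,0,-0.067],"fingers":-1},{"travel":[0,0,0],"rot":[0,0,-0.067],"fingers":-1},{"travel":[0,0,0],"rot":[0,0,-0.067],"fingers":-1},{"travel":[0,0,0],"rot":[0,0,-0.067],"fingers":-1},{"travel":[0,0,0],"rot":[0,0,-0.067],"fingers":-1},{"travel":[0,0,0],"rot":[0,0,-0.067],"fingers":-1},{"travel":[0,0,0],"rot":[0,0,-0.067],"fingers":-1},{"travel":[0,0,0],"rot":[0,0,-0.067],"fingers":-1},{"travel":[0,0,0],"rot":[0,0,-0.067],"fingers":-1}]' >/dev/null
python3 -m pendant '[{"travel":[0,0,0],"rot":[0,0,0],"fingers":-1},{"travel":[0,0,0],"rot":[0,0,0],"fingers":-1},{"travel":[0,0,0],"rot":[0,0,0],"fingers":-1},{"travel":[0,0,0],"rot":[0,0,0],"fingers":-1},{"travel":[0,0,0],"rot":[0,0,0],"fingers":-1},{"travel":[0,0,0],"rot":[0,0,0],"fingers":-1},{"travel":[0,0,0],"rot":[0,0,0],"fingers":-1},{"travel":[0,0,0],"rot":[0,0,0],"fingers":-1},{"travel":[0,0,0],"rot":[0,0,0],"fingers":-1},{"travel":[0,0,0],"rot":[0,0,0],"fingers":-1}]'
python3 -c "
from h import *; goto(.453,-.0105,.27,72.4); caps(S); caps(S,'top')
im,d=env.read_camera('top'); P=cloud('top',np.ones_like(d,bool),d,cam('top'))
im,d=env.read_camera('wrist'); P=cloud('wrist',np.ones_like(d,bool),d,cam('wrist')); 
t=P[(abs(P[:,2]-.035)<.03)&(abs(P[:,0]-.47)<.06)&(abs(P[:,1])<.06)];print(len(t),np.median(t,0))
"
```

```text
clock: 18.15
tcp_pos: [0.6333, -0.2182, 0.2701]
orientation: [0.0, -0.061, 0.998, 0.0]
wrist_force: [-0.5, 0.5, -1.5]
finger_gap: 0.0493
grip_force: 64.0
from [ 0.6333 -0.2182  0.2701] ang 97.0 travel [1.280e+00 1.901e+00 1.000e-03] rot z 0.41 tilt [0.     0.0001]
scene 1 246 med [639. 241.] circ [637.3 241.4] 27.5
scene 2 347 med [649. 157.] circ [648.3 171.5] 49.7
scene 4 274 med [646. -21.] circ [643.2 -22.5] 33.6
scene 6 219 med [ 639. -215.] circ [ 637.9 -218.7] 34.8
top 1 176 med [633. 239.] circ [631.5 239.8] 25.4
top 2 247 med [639. 155.] circ [635.1 171.7] 48.9
top 4 230 med [639. -23.] circ [638.2 -22.8] 31.7
top 6 20 med [ 626. -192.] circ [ 624.8 -191.6] 12.5
4168 [ 0.46051584 -0.01582772  0.03066355]
```

```bash
for i in 1 2; do python3 -m pendant '[{"travel":[0.37,0.045,0],"rot":[0,0,0],"fingers":-1},{"travel":[0.745,0.09,0],"rot":[0,0,0],"fingers":-1},{"travel":[0.745,0.09,0],"rot":[0,0,0],"fingers":-1}]' >/dev/null; done
python3 -m pendant '[{"travel":[-0.05,0.43,0],"rot":[0,0,0],"fingers":-1},{"travel":[-0.105,0.859,0],"rot":[0,0,0],"fingers":-1},{"travel":[-0.105,0.859,0],"rot":[0,0,0],"fingers":-1}]' >/dev/null
python3 -m pendant '[{"travel":[-0.05,0.43,0],"rot":[0,0,0.13],"fingers":-1},{"travel":[-0.105,0.859,0],"rot":[0,0,0.26],"fingers":-1},{"travel":[-0.105,0.859,0],"rot":[0,0,0.41],"fingers":-1},{"travel":[-0.105,0.859,0],"rot":[0,0,0.41],"fingers":-1},{"travel":[-0.105,0.859,0],"rot":[0,0,0.41],"fingers":-1},{"travel":[-0.105,0.859,0],"rot":[0,0,0.41],"fingers":-1}]'
python3 - <<'E'
from h import *
goto(.453,-.0105,.1212,72.4)
im,d=env.read_camera("scene"); cv2.imwrite("pics/s2.png",cv2.resize(im[90:240,280:440],(720,600*150*720//(160*600)//1),interpolation=cv2.INTER_CUBIC)[:600])
E
```

```text
clock: 19.85
tcp_pos: [0.4535, -0.0117, 0.2702]
orientation: [0.0, 0.152, 0.988, -0.0]
wrist_force: [-1.1, 0.0, -1.5]
finger_gap: 0.0494
grip_force: 64.5
from [ 0.4535 -0.0117  0.2702] ang 72.5 travel [0.008 0.009 1.242] rot z 0.001 tilt [ 0.0005 -0.0004]
```

View pics/s2.png

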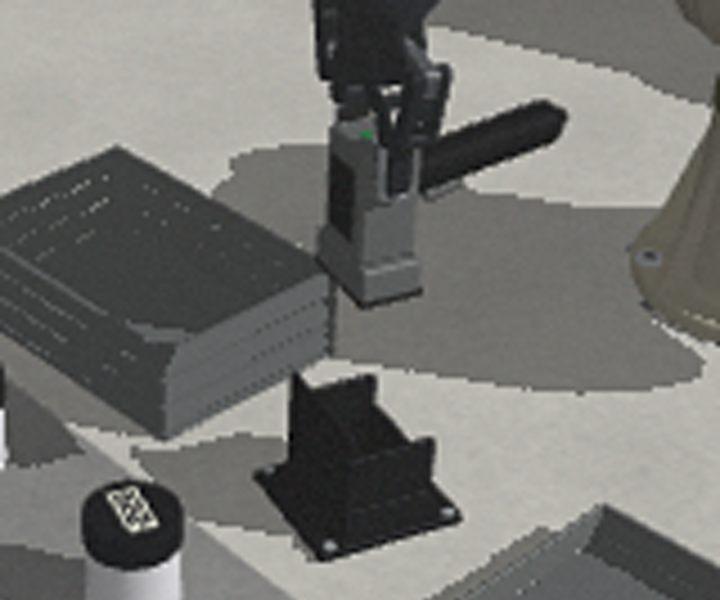

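The scanner hangs upright over the empty holder. I lower it slowly.

```bash
python3 -m pendant '[{"travel":[0.008,0.009,0.25],"rot":[0,0,0],"fingers":-1},{"travel":[0.008,0.009,0.5],"rot":[0,0,0],"fingers":-1},{"travel":[0.008,0.009,0.65],"rot":[0,0,0],"fingers":-1},{"travel":[0.008,0.009,0.75],"rot":[0,0,0],"fingers":-1},{"travel":[0.008,0.009,0.85],"rot":[0,0,0],"fingers":-1}]'
python3 -m pendant '[{"travel":[0,0,0.07],"rot":[0,0,0],"fingers":-1},{"travel":[0,0,0.14],"rot":[0,0,0],"fingers":-1},{"travel":[0,0,0.21],"rot":[0,0,0],"fingers":-1},{"travel":[0,0,0.28],"rot":[0,0,0],"fingers":-1},{"travel":[0,0,0.33],"rot":[0,0,0],"fingers":-1},{"travel":[0,0,0.35],"rot":[0,0,0],"fingers":-1}]'
python3 -m pendant '[{"travel":[0,0,0.025],"rot":[0,0,0],"fingers":-1},{"travel":[0,0,0.033],"rot":[0,0,0],"fingers":-1},{"travel":[0,0,0.033],"rot":[0,0,0],"fingers":-1}]'
```

```text
clock: 20.4
tcp_pos: [0.4528, -0.0103, 0.1676]
orientation: [0.0, 0.153, 0.988, 0.0]
wrist_force: [0.1, -0.2, -2.4]
finger_gap: 0.0492
grip_force: 64.6
clock: 21.0
tcp_pos: [0.4522, -0.0094, 0.1254]
orientation: [-0.0, 0.153, 0.988, 0.0]
wrist_force: [-0.3, -0.3, -1.7]
finger_gap: 0.0493
grip_force: 64.6
clock: 21.3
tcp_pos: [0.4525, -0.0095, 0.1222]
orientation: [0.0, 0.153, 0.988, 0.0]
wrist_force: [-0.6, -0.4, -1.8]
finger_gap: 0.0493
grip_force: 64.6
```

```bash
python3 -m pendant '[{"travel":[0,0,0.008],"rot":[0,0,0],"fingers":-1},{"travel":[0,0,0.012],"rot":[0,0,0],"fingers":-1},{"travel":[0,0,0.012],"rot":[0,0,0],"fingers":-1}]'
python3 -m pendant '[{"travel":[0,0,0],"rot":[0,0,0],"fingers":0.5},{"travel":[0,0,0],"rot":[0,0,0],"fingers":1},{"travel":[0,0,0],"rot":[0,0,0],"fingers":1},{"travel":[0,0,0],"rot":[0,0,0],"fingers":1},{"travel":[0,0,0],"rot":[0,0,0],"fingers":1},{"travel":[0,0,-0.2],"rot":[0,0,0],"fingers":1},{"travel":[0,0,-0.5],"rot":[0,0,0],"fingers":1},{"travel":[0,0,-0.9],"rot":[0,0,0],"fingers":1},{"travel":[0,0,-0.9],"rot":[0,0,0],"fingers":1},{"travel":[0,0,-0.9],"rot":[0,0,0],"fingers":1}]'
python3 - <<'E'
from h import *
np.set_printoptions(precision=4,suppress=True)
T=pose(); im,d=env.read_camera("wrist"); c=cam("wrist",T)
P=cloud("wrist",np.ones_like(d,bool),d,c)
top=P[(abs(P[:,2]-.135)<.006)&(abs(P[:,0]-.45)<.04)&(abs(P[:,1])<.06)]
print("head",len(top),np.median(top,0),cv2.minAreaRect((top[:,:2]*1000).astype(np.float32)))
caps(S); caps(S,"top"); goto(.635,.2385,.25,72.4); print(env.get_state()["joint_pos"])
E
```

```text
clock: 21.6
tcp_pos: [0.4528, -0.0096, 0.1212]
orientation: [0.0, 0.153, 0.988, 0.0]
wrist_force: [-0.9, 0.0, 3.4]
finger_gap: 0.0488
grip_force: 65.1
clock: 22.6
tcp_pos: [0.4534, -0.0097, 0.2299]
orientation: [0.002, 0.153, 0.988, -0.0]
wrist_force: [0.5, 0.4, -0.5]
finger_gap: 0.0852
grip_force: 0.0
head 3481 [ 0.4497 -0.0081  0.1355] ((451.1299743652344, -8.675321578979492), (50.89084243774414, 40.62487030029297), 72.54108428955078)
scene 1 248 med [682. 236.] circ [680.1 234. ] 25.9
scene 2 265 med [653. 150.] circ [646.5 153.2] 34.3
scene 4 270 med [646. -21.] circ [642.6 -21.7] 34.9
scene 6 220 med [ 640. -215.] circ [ 635.3 -216. ] 35.6
top 1 167 med [675. 234.] circ [674.6 233.8] 25.0
top 2 243 med [641. 155.] circ [647.2 171.5] 50.2
top 4 232 med [639. -24.] circ [638.  -22.6] 31.7
top 6 252 med [ 630. -218.] circ [ 630.1 -218.1] 31.6
from [ 0.4515 -0.0094  0.2273] ang 72.4 travel [-0.833  2.431 -0.191] rot z 0.0 tilt [-0.0025  0.0006]
[-0.1989  0.0865 -0.2947  1.1922  0.0001  0.1081]
```

The scanner is back in place: head centre (0.451,-0.009), heading 72.5°, as before. Sample1 has been knocked to about (0.677,0.234) and is still upright. I fetch it first, with the fingers closing along world x.

```bash
python3 -m pendant '[{"travel":[-0.2,0.4,-0.2],"rot":[0,0,0],"fingers":1},{"travel":[-0.39,0.83,-0.2],"rot":[0,0,0],"fingers":1},{"travel":[-0.39,0.83,-0.2],"rot":[0,0,0],"fingers":1}]' >/dev/null
python3 -m pendant '[{"travel":[-0.2,0.4,0],"rot":[0,0,0],"fingers":1},{"travel":[-0.39,0.83,0],"rot":[0,0,0],"fingers":1},{"travel":[-0.39,0.83,0],"rot":[0,0,0],"fingers":1}]' >/dev/null
python3 -m pendant '[{"travel":[-0.2,0.4,0],"rot":[0,0,0.14],"fingers":1},{"travel":[-0.39,0.83,0],"rot":[0,0,0.28],"fingers":1},{"travel":[-0.39,0.83,0],"rot":[0,0,0.42],"fingers":1},{"travel":[-0.39,0.83,0],"rot":[0,0,0.56],"fingers":1},{"travel":[-0.39,0.83,0],"rot":[0,0,0.7],"fingers":1},{"travel":[-0.39,0.83,0],"rot":[0,0,0.84],"fingers":1},{"travel":[-0.39,0.83,0],"rot":[0,0,1],"fingers":1},{"travel":[-0.39,0.83,0],"rot":[0,0,1],"fingers":1}]' >/dev/null
python3 -m pendant '[{"travel":[0,0,0],"rot":[0,0,0.1],"fingers":1},{"travel":[0,0,0],"rot":[0,0,0.207],"fingers":1},{"travel":[0,0,0],"rot":[0,0,0.207],"fingers":1},{"travel":[0,0,0],"rot":[0,0,0.207],"fingers":1}]'
cat >> h.py <<'E'
def wcap(x,y,z,R0=.05,save=None):
    T=pose(); im,d=env.read_camera("wrist"); c=cam("wrist",T); P=cloud("wrist",np.ones_like(d,bool),d,c)
    if save: cv2.imwrite(save,im)
    t=P[(abs(P[:,2]-z)<.006)&(np.hypot(P[:,0]-x,P[:,1]-y)<R0)]
    ce,r=cv2.minEnclosingCircle((t[:,:2]*1000).astype(np.float32)); print("wcap",len(t),np.round(np.median(t,0),4),np.round(ce,1),round(r,1))
E
python3 -c "
from h import *
wcap(.677,.234,.144,.045,'pics/w5.png'); goto(.677,.234,.131,0); print(env.get_state()['joint_pos'])"
```

```text
clock: 24.55
tcp_pos: [0.6762, 0.2324, 0.2522]
orientation: [-0.0, 0.706, 0.708, -0.001]
wrist_force: [-0.2, -0.4, -1.4]
finger_gap: 0.0855
grip_force: 0.0
wcap 3075 [0.6773 0.2357 0.145 ] [677.3 234.3] 25.3
from [0.6763 0.2325 0.2523] ang 0.2 travel [0.012 0.007 1.011] rot z 0.003 tilt [-0.0009 -0.0002]
[ 2.19066773e-01  6.12607773e-01  5.17817624e-01  1.47689638e+00
 -3.08885940e-05  1.78662133e+00]
```

View pics/w5.png

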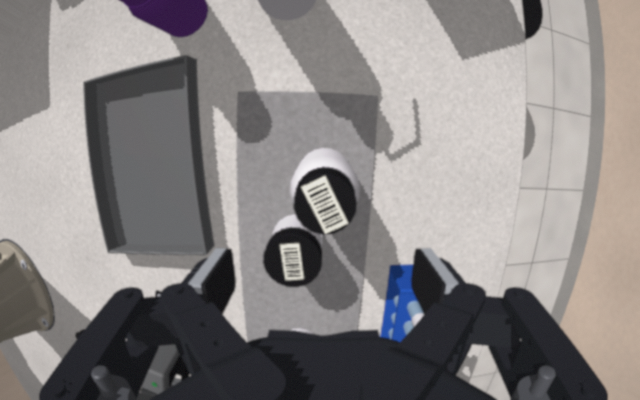

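Bottle 1 stands upright at (325,200), beside jar 2 at (293,256). I descend and grip the cap.

```bash
python3 -m pendant '[{"travel":[0.015,0.01,0.4],"rot":[0,0,0],"fingers":1},{"travel":[0.015,0.01,0.7],"rot":[0,0,0],"fingers":1},{"travel":[0.015,0.01,0.9],"rot":[0,0,0],"fingers":1},{"travel":[0.015,0.01,1],"rot":[0,0,0],"fingers":1},{"travel":[0.015,0.01,1],"rot":[0,0,0],"fingers":1},{"travel":[0.015,0.01,1],"rot":[0,0,0],"fingers":1}]'
python3 -m pendant '[{"travel":[0,0,0],"rot":[0,0,0],"fingers":-1},{"travel":[0,0,0],"rot":[0,0,0],"fingers":-1},{"travel":[0,0,0],"rot":[0,0,0],"fingers":-1},{"travel":[0,0,0],"rot":[0,0,0],"fingers":-1},{"travel":[0,0,0],"rot":[0,0,0],"fingers":-1},{"travel":[0,0,0],"rot":[0,0,0],"fingers":-1},{"travel":[0,0,0],"rot":[0,0,0],"fingers":-1}]' 60
python3 -m pendant '[{"travel":[0,0,-0.1],"rot":[0,0,0],"fingers":-1},{"travel":[0,0,-0.3],"rot":[0,0,0],"fingers":-1},{"travel":[0,0,-0.6],"rot":[0,0,0],"fingers":-1},{"travel":[0,0,-0.8],"rot":[0,0,0],"fingers":-1},{"travel":[0,0,-1],"rot":[0,0,0],"fingers":-1},{"travel":[0,0,-1],"rot":[0,0,0],"fingers":-1}]'
```

```text
clock: 25.2
tcp_pos: [0.6784, 0.2348, 0.134]
orientation: [0.0, 0.707, 0.707, 0.001]
wrist_force: [0.0, 0.7, 0.9]
finger_gap: 0.0852
grip_force: 0.0
clock: 25.9
tcp_pos: [0.6784, 0.2349, 0.1346]
orientation: [0.001, 0.707, 0.707, 0.001]
wrist_force: [-1.0, 0.5, 6.7]
finger_gap: 0.0485
grip_force: 62.3
clock: 26.5
tcp_pos: [0.6792, 0.235, 0.2571]
orientation: [0.002, 0.707, 0.707, 0.003]
wrist_force: [0.0, -0.4, -2.8]
finger_gap: 0.0484
grip_force: 63.4
```

```bash
python3 -m pendant '[{"travel":[-0.15,-0.08,-0.25],"rot":[0,0,0],"fingers":-1},{"travel":[-0.45,-0.22,-0.5],"rot":[0,0,0],"fingers":-1},{"travel":[-0.75,-0.36,-0.6],"rot":[0,0,0],"fingers":-1},{"travel":[-0.85,-0.425,-0.63],"rot":[0,0,0],"fingers":-1}]' >/dev/null
for i in 1 2 3; do python3 -m pendant '[{"travel":[-0.25,-0.13,0],"rot":[0,0,0],"fingers":-1},{"travel":[-0.5,-0.25,0],"rot":[0,0,0],"fingers":-1},{"travel":[-0.75,-0.37,0],"rot":[0,0,0],"fingers":-1},{"travel":[-0.85,-0.425,0],"rot":[0,0,0],"fingers":-1}]' >/dev/null; done
python3 -m pendant '[{"travel":[-0.25,-0.13,0],"rot":[0,0,0],"fingers":-1},{"travel":[-0.5,-0.25,0],"rot":[0,0,0],"fingers":-1},{"travel":[-0.75,-0.37,0],"rot":[0,0,0],"fingers":-1},{"travel":[-0.85,-0.425,0],"rot":[0,0,0],"fingers":-1},{"travel":[-0.85,-0.425,0],"rot":[0,0,0],"fingers":-1},{"travel":[-0.85,-0.425,0],"rot":[0,0,0],"fingers":-1}]'
python3 - <<'E'
from h import *
goto(.424,-.273,.1366,0); print(env.get_state()["joint_pos"])
im,d=env.read_camera("scene"); cv2.imwrite("pics/s3.png",cv2.resize(im[20:210,220:440],(700,604))[:600])
T=pose(); iw,d=env.read_camera("wrist"); P=cloud("wrist",np.ones_like(d,bool),d,cam("wrist",T))
b=P[(abs(P[:,2]-.073)<.006)&(abs(P[:,0]-.424)<.12)&(abs(P[:,1]+.273)<.16)]; print("basket rim",len(b),b.min(0),b.max(0),cv2.minAreaRect((b[:,:2]*1000).astype(np.float32)))
caps(S); caps(S,"top")
E
```

```text
clock: 28.7
tcp_pos: [0.423, -0.2746, 0.3278]
orientation: [-0.001, 0.707, 0.707, 0.001]
wrist_force: [0.8, 0.5, -3.7]
finger_gap: 0.0484
grip_force: 64.1
from [ 0.423  -0.2746  0.3278] ang -0.0 travel [0.01  0.008 1.593] rot z -0.0 tilt [-0.      0.0017]
[-7.35671532e-01  1.64954131e-01  4.17013685e-02  1.44867613e+00
  1.21112553e-03  8.35176994e-01]
basket rim 2509 [ 0.33749512 -0.36146954  0.06703503] [ 0.51088404 -0.14825786  0.07899541] ((424.10626220703125, -255.2484588623047), (171.51458740234375, 213.99021911621094), 0.5511912703514099)
1 few 0
scene 2 344 med [649. 156.] circ [645.2 154.6] 34.6
scene 4 275 med [646. -20.] circ [644.4 -22.2] 35.3
scene 6 224 med [ 638. -215.] circ [ 636.9 -218.4] 34.4
1 few 0
top 2 237 med [641. 155.] circ [640.4 154.5] 32.1
top 4 230 med [637. -24.] circ [637.7 -23. ] 31.7
top 6 241 med [ 630. -218.] circ [ 629.8 -218. ] 32.4
```

View pics/s3.png

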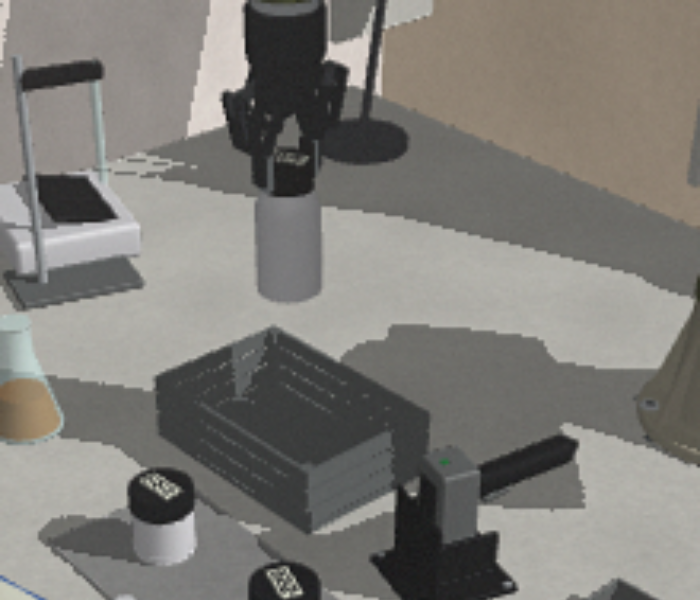

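The bottle hangs upright over the basket. I lower it.

```bash
python3 -m pendant '[{"travel":[0.01,0.01,0.2],"rot":[0,0,0],"fingers":-1},{"travel":[0.01,0.01,0.45],"rot":[0,0,0],"fingers":-1},{"travel":[0.01,0.01,0.7],"rot":[0,0,0],"fingers":-1},{"travel":[0.01,0.01,0.85],"rot":[0,0,0],"fingers":-1},{"travel":[0.01,0.01,0.95],"rot":[0,0,0],"fingers":-1}]' >/dev/null
python3 -m pendant '[{"travel":[0,0,0.15],"rot":[0,0,0],"fingers":-1},{"travel":[0,0,0.3],"rot":[0,0,0],"fingers":-1},{"travel":[0,0,0.42],"rot":[0,0,0],"fingers":-1},{"travel":[0,0,0.52],"rot":[0,0,0],"fingers":-1},{"travel":[0,0,0.58],"rot":[0,0,0],"fingers":-1},{"travel":[0,0,0.6],"rot":[0,0,0],"fingers":-1},{"travel":[0,0,0.6],"rot":[0,0,0],"fingers":-1}]'
python3 -m pendant '[{"travel":[0,0,0.015],"rot":[0,0,0],"fingers":-1},{"travel":[0,0,0.025],"rot":[0,0,0],"fingers":-1},{"travel":[0,0,0.025],"rot":[0,0,0],"fingers":-1},{"travel":[0,0,0.025],"rot":[0,0,0],"fingers":-1}]'
```

```text
clock: 30.1
tcp_pos: [0.4241, -0.2741, 0.1424]
orientation: [0.0, 0.707, 0.707, 0.0]
wrist_force: [-0.2, -0.7, -3.4]
finger_gap: 0.0484
grip_force: 64.1
clock: 30.5
tcp_pos: [0.424, -0.2742, 0.1395]
orientation: [0.0, 0.707, 0.707, 0.0]
wrist_force: [-0.4, -0.3, -3.9]
finger_gap: 0.0483
grip_force: 64.1
```

```bash
python3 -m pendant '[{"travel":[0,0,0.01],"rot":[0,0,0],"fingers":-1},{"travel":[0,0,0.02],"rot":[0,0,0],"fingers":-1},{"travel":[0,0,0.028],"rot":[0,0,0],"fingers":-1},{"travel":[0,0,0.028],"rot":[0,0,0],"fingers":-1}]'
python3 -m pendant '[{"travel":[0,0,0.004],"rot":[0,0,0],"fingers":-1},{"travel":[0,0,0.008],"rot":[0,0,0],"fingers":-1},{"travel":[0,0,0.008],"rot":[0,0,0],"fingers":-1}]'
```

```text
clock: 30.9
tcp_pos: [0.4239, -0.2741, 0.1358]
orientation: [-0.0, 0.707, 0.707, 0.0]
wrist_force: [0.2, 0.5, -3.8]
finger_gap: 0.0482
grip_force: 64.5
clock: 31.2
tcp_pos: [0.4239, -0.2743, 0.1357]
orientation: [0.0, 0.707, 0.707, -0.0]
wrist_force: [-1.9, 1.2, 5.0]
finger_gap: 0.0482
grip_force: 64.9
```

Contact is made (+5 N). I release, rise and go to jar 6.

```bash
python3 -m pendant '[{"travel":[0,0,0],"rot":[0,0,0],"fingers":0.2},{"travel":[0,0,0],"rot":[0,0,0],"fingers":1},{"travel":[0,0,0],"rot":[0,0,0],"fingers":1},{"travel":[0,0,0],"rot":[0,0,0],"fingers":1},{"travel":[0,0,0],"rot":[0,0,0],"fingers":1},{"travel":[0,0,-0.15],"rot":[0,0,0],"fingers":1},{"travel":[0,0,-0.5],"rot":[0,0,0],"fingers":1},{"travel":[0,0,-0.9],"rot":[0,0,0],"fingers":1},{"travel":[0,0,-0.9],"rot":[0,0,0],"fingers":1}]'
python3 -m pendant '[{"travel":[0.12,0.4,0],"rot":[0,0,0],"fingers":1},{"travel":[0.24,0.8,0],"rot":[0,0,0],"fingers":1},{"travel":[0.24,0.875,0],"rot":[0,0,0],"fingers":1}]' >/dev/null
python3 -m pendant '[{"travel":[0.12,0.4,0],"rot":[0,0,0],"fingers":1},{"travel":[0.24,0.8,0.3],"rot":[0,0,0],"fingers":1},{"travel":[0.24,0.875,0.5],"rot":[0,0,0],"fingers":1},{"travel":[0.24,0.875,0.5],"rot":[0,0,0],"fingers":1},{"travel":[0.24,0.875,0.5],"rot":[0,0,0],"fingers":1}]'
python3 - <<'E'
from h import *
wcap(.634,-.217,.08,.05,"pics/w6.png"); caps({1:(.424,-.273,.145),**{k:S[k] for k in(2,4,6)}}); caps({1:(.424,-.273,.145),**{k:S[k] for k in(2,4,6)}},"top"); goto(.634,-.217,.066,0)
E
```

```text
clock: 32.1
tcp_pos: [0.4265, -0.2763, 0.2495]
orientation: [0.005, 0.707, 0.707, 0.0]
wrist_force: [0.7, -0.7, 0.8]
finger_gap: 0.0854
grip_force: 0.0
clock: 32.9
tcp_pos: [0.6328, -0.2162, 0.1818]
orientation: [-0.002, 0.707, 0.707, -0.001]
wrist_force: [0.0, -0.5, -0.0]
finger_gap: 0.0853
grip_force: 0.0
wcap 5162 [ 0.6329 -0.2167  0.0809] [ 633.1 -218.5] 32.2
scene 1 107 med [ 428. -271.] circ [ 424.8 -273.9] 26.8
scene 2 340 med [648. 156.] circ [645.3 154. ] 34.5
scene 4 274 med [645. -20.] circ [642.7 -22.2] 34.1
scene 6 223 med [ 639. -215.] circ [ 638.4 -218.9] 35.1
top 1 89 med [ 418. -282.] circ [ 418.5 -278.1] 24.4
top 2 238 med [639. 155.] circ [640.4 154. ] 32.0
top 4 240 med [639. -21.] circ [637.8 -22.6] 31.5
top 6 47 med [ 637. -198.] circ [ 636.5 -198.1] 21.2
from [ 0.6337 -0.2174  0.1851] ang -0.1 travel [0.005 0.001 0.993] rot z -0.001 tilt [ 0.0022 -0.0012]
```

```bash
python3 -m pendant '[{"travel":[0,0,0.35],"rot":[0,0,0],"fingers":1},{"travel":[0,0,0.65],"rot":[0,0,0],"fingers":1},{"travel":[0,0,0.85],"rot":[0,0,0],"fingers":1},{"travel":[0,0,0.97],"rot":[0,0,0],"fingers":1},{"travel":[0,0,0.97],"rot":[0,0,0],"fingers":1},{"travel":[0,0,0.97],"rot":[0,0,0],"fingers":1}]'
python3 -m pendant '[{"travel":[0,0,0],"rot":[0,0,0],"fingers":-1},{"travel":[0,0,0],"rot":[0,0,0],"fingers":-1},{"travel":[0,0,0],"rot":[0,0,0],"fingers":-1},{"travel":[0,0,0],"rot":[0,0,0],"fingers":-1},{"travel":[0,0,0],"rot":[0,0,0],"fingers":-1},{"travel":[0,0,0],"rot":[0,0,0],"fingers":-1},{"travel":[0,0,0],"rot":[0,0,0],"fingers":-1}]' 50
python3 -m pendant '[{"travel":[0,0,-0.1],"rot":[0,0,0],"fingers":-1},{"travel":[0,0,-0.3],"rot":[0,0,0],"fingers":-1},{"travel":[0,0,-0.6],"rot":[0,0,0],"fingers":-1},{"travel":[0,0,-0.8],"rot":[0,0,0],"fingers":-1},{"travel":[0,0,-1],"rot":[0,0,0],"fingers":-1},{"travel":[0,0,-1],"rot":[0,0,0],"fingers":-1}]'
```

```text
clock: 33.65
tcp_pos: [0.6346, -0.2173, 0.0684]
orientation: [0.001, 0.707, 0.707, 0.0]
wrist_force: [0.0, -0.3, 0.2]
finger_gap: 0.0854
grip_force: 0.0
clock: 34.35
tcp_pos: [0.6353, -0.2173, 0.069]
orientation: [0.002, 0.707, 0.707, 0.001]
wrist_force: [-0.8, -0.5, 6.1]
finger_gap: 0.0628
grip_force: 55.8
clock: 34.95
tcp_pos: [0.6359, -0.2173, 0.1915]
orientation: [0.004, 0.707, 0.707, 0.001]
wrist_force: [0.9, -0.3, -1.4]
finger_gap: 0.0626
grip_force: 55.3
```

```bash
python3 -m pendant '[{"travel":[0.2,-0.08,-0.25],"rot":[0,0,0],"fingers":-1},{"travel":[0.5,-0.18,-0.5],"rot":[0,0,0],"fingers":-1},{"travel":[0.8,-0.3,-0.6],"rot":[0,0,0],"fingers":-1},{"travel":[0.917,-0.337,-0.6],"rot":[0,0,0],"fingers":-1}]' >/dev/null
for i in 1 2 3; do python3 -m pendant '[{"travel":[0.3,-0.11,0],"rot":[0,0,0],"fingers":-1},{"travel":[0.6,-0.22,0],"rot":[0,0,0],"fingers":-1},{"travel":[0.917,-0.337,0],"rot":[0,0,0],"fingers":-1}]' >/dev/null; done
python3 -m pendant '[{"travel":[0.25,-0.09,0],"rot":[0,0,0],"fingers":-1},{"travel":[0.5,-0.18,0],"rot":[0,0,0],"fingers":-1},{"travel":[0.75,-0.28,0],"rot":[0,0,0],"fingers":-1},{"travel":[0.917,-0.337,0],"rot":[0,0,0],"fingers":-1},{"travel":[0.917,-0.337,0],"rot":[0,0,0],"fingers":-1},{"travel":[0.917,-0.337,0],"rot":[0,0,0],"fingers":-1}]'
python3 - <<'E'
from h import *
T=pose(); iw,d=env.read_camera("wrist"); P=cloud("wrist",np.ones_like(d,bool),d,cam("wrist",T))
b=P[(abs(P[:,2]-.031)<.004)&(abs(P[:,0]-.437)<.12)&(abs(P[:,1]-.258)<.16)]; print("rim",len(b),b.min(0),b.max(0),cv2.minAreaRect((b[:,:2]*1000).astype(np.float32)))
f=P[(abs(P[:,2]-.004)<.005)&(abs(P[:,0]-.437)<.06)&(abs(P[:,1]-.258)<.09)]; print("floor z",np.median(f[:,2]),len(f))
goto(.434,.333,.069,0); print(env.get_state()["joint_pos"]); caps({k:S[k] for k in(2,4)}); caps({k:S[k] for k in(2,4)},"top")
E
```

```text
clock: 36.85
tcp_pos: [0.4313, 0.3336, 0.2572]
orientation: [-0.0, 0.707, 0.707, -0.001]
wrist_force: [0.5, 0.4, -2.6]
finger_gap: 0.0624
grip_force: 55.8
rim 1475 [0.34519876 0.13585578 0.02700585] [0.52559547 0.41791184 0.03489706] ((434.8525695800781, 273.6872253417969), (170.779541015625, 282.5565185546875), 2.6851413249969482)
floor z 0.004732545219821749 2628
from [0.4316 0.3331 0.2574] ang -0.0 travel [1.00e-03 2.20e-02 1.57e+00] rot z -0.0 tilt [-0.0014 -0.0013]
[ 5.10204679e-01  2.54727850e-01 -1.57985041e-02  1.30212069e+00
 -4.55269789e-04  2.08111763e+00]
scene 2 338 med [648. 156.] circ [646.  153.2] 35.2
scene 4 270 med [646. -21.] circ [643.7 -22.1] 34.3
top 2 250 med [641. 155.] circ [640.6 153.6] 32.0
top 4 241 med [639. -21.] circ [638.1 -22.6] 31.7
```

```bash
python3 -m pendant '[{"travel":[0,0.02,0.2],"rot":[0,0,0],"fingers":-1},{"travel":[0,0.02,0.45],"rot":[0,0,0],"fingers":-1},{"travel":[0,0.02,0.7],"rot":[0,0,0],"fingers":-1},{"travel":[0,0.02,0.85],"rot":[0,0,0],"fingers":-1},{"travel":[0,0.02,0.95],"rot":[0,0,0],"fingers":-1}]' >/dev/null
python3 -m pendant '[{"travel":[0,0,0.15],"rot":[0,0,0],"fingers":-1},{"travel":[0,0,0.3],"rot":[0,0,0],"fingers":-1},{"travel":[0,0,0.42],"rot":[0,0,0],"fingers":-1},{"travel":[0,0,0.5],"rot":[0,0,0],"fingers":-1},{"travel":[0,0,0.56],"rot":[0,0,0],"fingers":-1},{"travel":[0,0,0.58],"rot":[0,0,0],"fingers":-1},{"travel":[0,0,0.58],"rot":[0,0,0],"fingers":-1}]'
python3 -m pendant '[{"travel":[0,0,0.01],"rot":[0,0,0],"fingers":-1},{"travel":[0,0,0.02],"rot":[0,0,0],"fingers":-1},{"travel":[0,0,0.03],"rot":[0,0,0],"fingers":-1},{"travel":[0,0,0.03],"rot":[0,0,0],"fingers":-1}]'
```

```text
clock: 38.2
tcp_pos: [0.4344, 0.3337, 0.0751]
orientation: [0.0, 0.707, 0.707, 0.0]
wrist_force: [0.3, 0.7, -1.5]
finger_gap: 0.0626
grip_force: 55.8
clock: 38.6
tcp_pos: [0.4342, 0.3337, 0.0714]
orientation: [-0.0, 0.707, 0.707, 0.0]
wrist_force: [1.1, -0.0, -2.0]
finger_gap: 0.0624
grip_force: 55.8
```

```bash
python3 -m pendant '[{"travel":[0,0,0.006],"rot":[0,0,0],"fingers":-1},{"travel":[0,0,0.012],"rot":[0,0,0],"fingers":-1},{"travel":[0,0,0.012],"rot":[0,0,0],"fingers":-1}]'
python3 -m pendant '[{"travel":[0,0,0.005],"rot":[0,0,0],"fingers":-1},{"travel":[0,0,0.01],"rot":[0,0,0],"fingers":-1},{"travel":[0,0,0.01],"rot":[0,0,0],"fingers":-1}]'
```

```text
clock: 38.9
tcp_pos: [0.4341, 0.3337, 0.0698]
orientation: [-0.0, 0.707, 0.707, -0.0]
wrist_force: [-0.4, 0.7, -2.3]
finger_gap: 0.0625
grip_force: 55.8
clock: 39.2
tcp_pos: [0.4342, 0.3338, 0.0691]
orientation: [-0.0, 0.707, 0.707, 0.0]
wrist_force: [-1.3, -0.4, 1.3]
finger_gap: 0.0626
grip_force: 56.4
```

```bash
python3 -m pendant '[{"travel":[0,0,0],"rot":[0,0,0],"fingers":0.4},{"travel":[0,0,0],"rot":[0,0,0],"fingers":1},{"travel":[0,0,0],"rot":[0,0,0],"fingers":1},{"travel":[0,0,0],"rot":[0,0,0],"fingers":1},{"travel":[0,0,-0.15],"rot":[0,0,0],"fingers":1},{"travel":[0,0,-0.5],"rot":[0,0,0],"fingers":1},{"travel":[0,0,-0.97],"rot":[0,0,0],"fingers":1},{"travel":[0,0,-0.97],"rot":[0,0,0],"fingers":1}]'
for i in 1 2; do python3 -m pendant '[{"travel":[-0.35,0.2,0],"rot":[0,0,0],"fingers":1},{"travel":[-0.7,0.4,0],"rot":[0,0,0],"fingers":1},{"travel":[-0.99,0.575,0],"rot":[0,0,0],"fingers":1},{"travel":[-0.99,0.575,0],"rot":[0,0,0],"fingers":1}]' >/dev/null; done
python3 -m pendant '[{"travel":[-0.35,0.2,0],"rot":[0,0,0],"fingers":1},{"travel":[-0.7,0.4,0],"rot":[0,0,0],"fingers":1},{"travel":[-0.99,0.575,0],"rot":[0,0,0],"fingers":1},{"travel":[-0.99,0.575,0],"rot":[0,0,0],"fingers":1},{"travel":[-0.99,0.575,0],"rot":[0,0,0],"fingers":1}]'
python3 - <<'E'
from h import *
Q={1:(.424,-.273,.145),6:(.434,.333,.08),2:S[2],4:S[4]}
wcap(.641,-.0235,.08); caps(Q); caps(Q,"top"); goto(.641,-.0235,.069,0)
E
```

```text
clock: 40.0
tcp_pos: [0.4372, 0.3354, 0.1914]
orientation: [0.001, 0.707, 0.707, 0.005]
wrist_force: [0.8, 0.3, 0.5]
finger_gap: 0.0853
grip_force: 0.0
clock: 41.3
tcp_pos: [0.6408, -0.0225, 0.1842]
orientation: [-0.001, 0.708, 0.707, -0.0]
wrist_force: [-0.6, 1.0, -0.3]
finger_gap: 0.0851
grip_force: 0.0
wcap 5137 [ 0.6404 -0.0216  0.0808] [640.6 -23.4] 32.3
1 few 0
scene 6 343 med [440. 333.] circ [437.6 333.7] 33.6
scene 2 336 med [648. 156.] circ [645.9 153.1] 34.0
scene 4 276 med [647. -20.] circ [645.1 -23.2] 34.3
top 1 174 med [ 422. -274.] circ [ 420.  -273.6] 25.4
top 6 261 med [433. 332.] circ [431.9 332.7] 32.1
top 2 249 med [641. 155.] circ [640.9 154.5] 31.9
4 few 0
from [ 0.6403 -0.0209  0.185 ] ang 0.1 travel [-0.022  0.007  0.966] rot z 0.002 tilt [-0.001   0.0006]
```

```bash
python3 -m pendant '[{"travel":[-0.015,0.005,0.35],"rot":[0,0,0],"fingers":1},{"travel":[-0.015,0.005,0.65],"rot":[0,0,0],"fingers":1},{"travel":[-0.015,0.005,0.85],"rot":[0,0,0],"fingers":1},{"travel":[-0.015,0.005,0.97],"rot":[0,0,0],"fingers":1},{"travel":[-0.015,0.005,0.97],"rot":[0,0,0],"fingers":1},{"travel":[-0.015,0.005,0.97],"rot":[0,0,0],"fingers":1}]'
python3 -m pendant '[{"travel":[0,0,0],"rot":[0,0,0],"fingers":-1},{"travel":[0,0,0],"rot":[0,0,0],"fingers":-1},{"travel":[0,0,0],"rot":[0,0,0],"fingers":-1},{"travel":[0,0,0],"rot":[0,0,0],"fingers":-1},{"travel":[0,0,0],"rot":[0,0,0],"fingers":-1},{"travel":[0,0,0],"rot":[0,0,0],"fingers":-1},{"travel":[0,0,0],"rot":[0,0,0],"fingers":-1}]' 50
python3 -m pendant '[{"travel":[0,0,-0.1],"rot":[0,0,0],"fingers":-1},{"travel":[0,0,-0.3],"rot":[0,0,0],"fingers":-1},{"travel":[0,0,-0.6],"rot":[0,0,0],"fingers":-1},{"travel":[0,0,-0.8],"rot":[0,0,0],"fingers":-1},{"travel":[0,0,-1],"rot":[0,0,0],"fingers":-1},{"travel":[0,0,-1],"rot":[0,0,0],"fingers":-1}]'
```

```text
clock: 42.05
tcp_pos: [0.6415, -0.0233, 0.0693]
orientation: [-0.0, 0.707, 0.708, 0.0]
wrist_force: [-0.6, 0.1, 0.6]
finger_gap: 0.0853
grip_force: 0.0
clock: 42.75
tcp_pos: [0.643, -0.0244, 0.0708]
orientation: [0.001, 0.707, 0.707, 0.001]
wrist_force: [0.0, 1.4, 6.6]
finger_gap: 0.0624
grip_force: 55.7
clock: 43.35
tcp_pos: [0.6438, -0.025, 0.1933]
orientation: [0.003, 0.707, 0.707, 0.002]
wrist_force: [0.9, -0.4, -0.8]
finger_gap: 0.0628
grip_force: 55.2
```

```bash
python3 -m pendant '[{"travel":[0.2,-0.15,-0.1],"rot":[0,0,0],"fingers":-1},{"travel":[0.45,-0.33,-0.2],"rot":[0,0,0],"fingers":-1},{"travel":[0.7,-0.51,-0.3],"rot":[0,0,0],"fingers":-1},{"travel":[0.786,-0.574,-0.3],"rot":[0,0,0],"fingers":-1}]' >/dev/null
python3 -m pendant '[{"travel":[0.26,-0.19,0],"rot":[0,0,0],"fingers":-1},{"travel":[0.52,-0.38,0],"rot":[0,0,0],"fingers":-1},{"travel":[0.786,-0.574,0],"rot":[0,0,0],"fingers":-1}]' >/dev/null
python3 -m pendant '[{"travel":[0.26,-0.19,0],"rot":[0,0,0],"fingers":-1},{"travel":[0.52,-0.38,0],"rot":[0,0,0],"fingers":-1},{"travel":[0.786,-0.574,0],"rot":[0,0,0],"fingers":-1},{"travel":[0.786,-0.574,0],"rot":[0,0,0],"fingers":-1},{"travel":[0.786,-0.574,0],"rot":[0,0,0],"fingers":-1},{"travel":[0.786,-0.574,0],"rot":[0,0,0],"fingers":-1}]'
python3 - <<'E'
from h import *
goto(.437,.258,.0715,0); wcap(.434,.333,.08,.05,"pics/w7.png"); caps({2:S[2]});
E
```

```text
clock: 44.65
tcp_pos: [0.4356, 0.2578, 0.2241]
orientation: [0.0, 0.707, 0.707, -0.0]
wrist_force: [0.5, -0.5, -1.5]
finger_gap: 0.0627
grip_force: 55.6
from [0.4356 0.2578 0.2241] ang -0.0 travel [0.002 0.012 1.271] rot z -0.001 tilt [-0.0004 -0.0006]
wcap 4201 [0.4337 0.3325 0.0809] [433.7 332.4] 32.2
scene 2 336 med [648. 156.] circ [646.2 152.2] 34.6
```

View pics/w7.png

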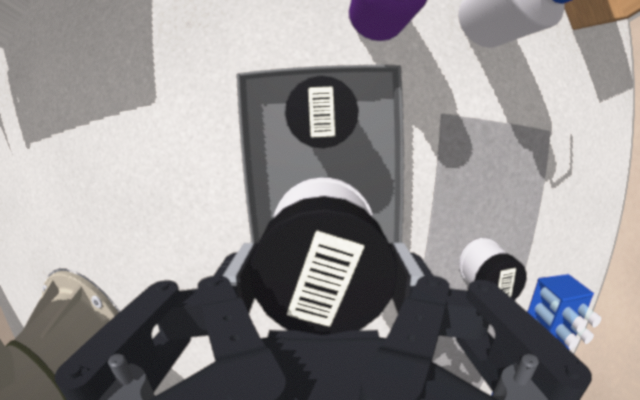

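Jar 6 stands in the tray at (320,110), and jar 4 is in hand over the middle of the tray. I lower it.

```bash
python3 -m pendant '[{"travel":[0,0.012,0.2],"rot":[0,0,0],"fingers":-1},{"travel":[0,0.012,0.4],"rot":[0,0,0],"fingers":-1},{"travel":[0,0.012,0.6],"rot":[0,0,0],"fingers":-1},{"travel":[0,0.012,0.8],"rot":[0,0,0],"fingers":-1},{"travel":[0,0.012,0.9],"rot":[0,0,0],"fingers":-1}]' >/dev/null
python3 -m pendant '[{"travel":[0,0,0.1],"rot":[0,0,0],"fingers":-1},{"travel":[0,0,0.18],"rot":[0,0,0],"fingers":-1},{"travel":[0,0,0.25],"rot":[0,0,0],"fingers":-1},{"travel":[0,0,0.3],"rot":[0,0,0],"fingers":-1},{"travel":[0,0,0.33],"rot":[0,0,0],"fingers":-1},{"travel":[0,0,0.345],"rot":[0,0,0],"fingers":-1},{"travel":[0,0,0.345],"rot":[0,0,0],"fingers":-1},{"travel":[0,0,0.345],"rot":[0,0,0],"fingers":-1}]'
python3 -m pendant '[{"travel":[0,0,0.008],"rot":[0,0,0],"fingers":-1},{"travel":[0,0,0.014],"rot":[0,0,0],"fingers":-1},{"travel":[0,0,0.014],"rot":[0,0,0],"fingers":-1}]'
```

```text
clock: 46.05
tcp_pos: [0.4368, 0.2586, 0.0757]
orientation: [0.0, 0.707, 0.707, 0.0]
wrist_force: [-0.5, 0.3, -2.0]
finger_gap: 0.0625
grip_force: 55.7
clock: 46.35
tcp_pos: [0.4366, 0.2585, 0.0737]
orientation: [0.0, 0.707, 0.707, 0.0]
wrist_force: [0.1, -0.2, -2.4]
finger_gap: 0.0625
grip_force: 55.7
```

```bash
python3 -m pendant '[{"travel":[0,0,0.007],"rot":[0,0,0],"fingers":-1},{"travel":[0,0,0.014],"rot":[0,0,0],"fingers":-1},{"travel":[0,0,0.014],"rot":[0,0,0],"fingers":-1}]'
python3 -m pendant '[{"travel":[0,0,0.006],"rot":[0,0,0],"fingers":-1},{"travel":[0,0,0.012],"rot":[0,0,0],"fingers":-1},{"travel":[0,0,0.012],"rot":[0,0,0],"fingers":-1}]'
```

```text
clock: 46.65
tcp_pos: [0.4365, 0.2584, 0.0718]
orientation: [-0.0, 0.707, 0.707, -0.0]
wrist_force: [-0.2, 0.6, -1.7]
finger_gap: 0.0624
grip_force: 55.7
clock: 46.95
tcp_pos: [0.4366, 0.2585, 0.0708]
orientation: [-0.0, 0.707, 0.707, 0.0]
wrist_force: [-1.0, 1.0, 1.5]
finger_gap: 0.0627
grip_force: 56.2
```

```bash
python3 -m pendant '[{"travel":[0,0,0],"rot":[0,0,0],"fingers":0.4},{"travel":[0,0,0],"rot":[0,0,0],"fingers":1},{"travel":[0,0,0],"rot":[0,0,0],"fingers":1},{"travel":[0,0,0],"rot":[0,0,0],"fingers":1},{"travel":[0,0,-0.15],"rot":[0,0,0],"fingers":1},{"travel":[0,0,-0.5],"rot":[0,0,0],"fingers":1},{"travel":[0,0,-0.95],"rot":[0,0,0],"fingers":1},{"travel":[0,0,-0.95],"rot":[0,0,0],"fingers":1}]'
python3 -m pendant '[{"travel":[-0.2,0.4,0],"rot":[0,0,0],"fingers":1},{"travel":[-0.44,0.86,0],"rot":[0,0,0],"fingers":1},{"travel":[-0.44,0.86,0],"rot":[0,0,0],"fingers":1}]' >/dev/null
python3 -m pendant '[{"travel":[-0.2,0.4,0],"rot":[0,0,0],"fingers":1},{"travel":[-0.44,0.86,0],"rot":[0,0,0],"fingers":1},{"travel":[-0.44,0.86,0],"rot":[0,0,0],"fingers":1},{"travel":[-0.44,0.86,0],"rot":[0,0,0],"fingers":1},{"travel":[-0.44,0.86,0],"rot":[0,0,0],"fingers":1}]'
python3 - <<'E'
from h import *
Q={1:(.424,-.273,.145),6:(.434,.333,.08),4:(.437,.258,.08)}
wcap(.643,.1535,.08); caps({1:Q[1]}); caps(Q,"top"); goto(.643,.1535,.069,0)
E
```

```text
clock: 47.75
tcp_pos: [0.44, 0.2599, 0.1908]
orientation: [0.002, 0.707, 0.707, 0.005]
wrist_force: [1.5, 1.1, 0.0]
finger_gap: 0.0855
grip_force: 0.0
clock: 48.55
tcp_pos: [0.6421, 0.1529, 0.1834]
orientation: [-0.001, 0.707, 0.707, -0.001]
wrist_force: [-0.3, 0.4, -0.0]
finger_gap: 0.0854
grip_force: 0.0
wcap 5156 [0.643  0.1559 0.0808] [642.9 154.4] 32.0
scene 1 108 med [ 428. -271.] circ [ 425.5 -273. ] 29.3
top 1 171 med [ 418. -274.] circ [ 420.4 -274. ] 25.1
top 6 275 med [433. 330.] circ [428.1 322.1] 42.3
top 4 115 med [433. 313.] circ [435.6 305.6] 32.0
from [0.6416 0.1538 0.1846] ang 0.1 travel [-0.002  0.012  0.963] rot z 0.001 tilt [-0.0009  0.0002]
```

```bash
python3 -m pendant '[{"travel":[0.003,0.01,0.35],"rot":[0,0,0],"fingers":1},{"travel":[0.003,0.01,0.65],"rot":[0,0,0],"fingers":1},{"travel":[0.003,0.01,0.85],"rot":[0,0,0],"fingers":1},{"travel":[0.003,0.01,0.97],"rot":[0,0,0],"fingers":1},{"travel":[0.003,0.01,0.97],"rot":[0,0,0],"fingers":1},{"travel":[0.003,0.01,0.97],"rot":[0,0,0],"fingers":1}]'
python3 -m pendant '[{"travel":[0,0,0],"rot":[0,0,0],"fingers":-1},{"travel":[0,0,0],"rot":[0,0,0],"fingers":-1},{"travel":[0,0,0],"rot":[0,0,0],"fingers":-1},{"travel":[0,0,0],"rot":[0,0,0],"fingers":-1},{"travel":[0,0,0],"rot":[0,0,0],"fingers":-1},{"travel":[0,0,0],"rot":[0,0,0],"fingers":-1},{"travel":[0,0,0],"rot":[0,0,0],"fingers":-1}]' 50
python3 -m pendant '[{"travel":[0,0,-0.1],"rot":[0,0,0],"fingers":-1},{"travel":[0,0,-0.3],"rot":[0,0,0],"fingers":-1},{"travel":[0,0,-0.6],"rot":[0,0,0],"fingers":-1},{"travel":[0,0,-0.8],"rot":[0,0,0],"fingers":-1},{"travel":[0,0,-1],"rot":[0,0,0],"fingers":-1},{"travel":[0,0,-1],"rot":[0,0,0],"fingers":-1}]'
```

```text
clock: 49.3
tcp_pos: [0.6445, 0.1537, 0.0693]
orientation: [0.0, 0.707, 0.707, 0.001]
wrist_force: [0.5, 0.3, 0.3]
finger_gap: 0.0853
grip_force: 0.0
clock: 50.0
tcp_pos: [0.6455, 0.1535, 0.0705]
orientation: [0.001, 0.707, 0.707, 0.002]
wrist_force: [-1.0, 0.0, 6.5]
finger_gap: 0.0626
grip_force: 55.7
clock: 50.6
tcp_pos: [0.6464, 0.1534, 0.193]
orientation: [0.002, 0.707, 0.707, 0.003]
wrist_force: [0.5, 0.5, -1.7]
finger_gap: 0.0628
grip_force: 55.3
```

```bash
python3 -m pendant '[{"travel":[0.03,-0.2,-0.1],"rot":[0,0,0],"fingers":-1},{"travel":[0.07,-0.5,-0.2],"rot":[0,0,0],"fingers":-1},{"travel":[0.119,-0.86,-0.25],"rot":[0,0,0],"fingers":-1}]' >/dev/null
python3 -m pendant '[{"travel":[0.04,-0.3,0],"rot":[0,0,0],"fingers":-1},{"travel":[0.08,-0.55,0],"rot":[0,0,0],"fingers":-1},{"travel":[0.11,-0.8,0],"rot":[0,0,0],"fingers":-1},{"travel":[0.119,-0.86,0],"rot":[0,0,0],"fingers":-1},{"travel":[0.119,-0.86,0],"rot":[0,0,0],"fingers":-1},{"travel":[0.119,-0.86,0],"rot":[0,0,0],"fingers":-1}]'
python3 - <<'E'
from h import *
goto(.440,.182,.0712,0); wcap(.437,.258,.08,.036); wcap(.434,.333,.08,.036)
E
```

```text
clock: 51.5
tcp_pos: [0.4386, 0.1817, 0.2179]
orientation: [0.0, 0.707, 0.707, 0.0]
wrist_force: [0.1, -0.3, -2.3]
finger_gap: 0.0626
grip_force: 55.7
from [0.4386 0.1817 0.2179] ang -0.0 travel [0.002 0.01  1.223] rot z -0.0 tilt [0.0009 0.0001]
wcap 4400 [0.4361 0.2591 0.0809] [436.4 259.3] 32.2
wcap 3790 [0.4339 0.3291 0.0808] [433.8 331.9] 32.3
```

```bash
python3 -m pendant '[{"travel":[0,0.01,0.2],"rot":[0,0,0],"fingers":-1},{"travel":[0,0.01,0.4],"rot":[0,0,0],"fingers":-1},{"travel":[0,0.01,0.6],"rot":[0,0,0],"fingers":-1},{"travel":[0,0.01,0.8],"rot":[0,0,0],"fingers":-1},{"travel":[0,0.01,0.9],"rot":[0,0,0],"fingers":-1}]' >/dev/null
python3 -m pendant '[{"travel":[0,0,0.1],"rot":[0,0,0],"fingers":-1},{"travel":[0,0,0.18],"rot":[0,0,0],"fingers":-1},{"travel":[0,0,0.25],"rot":[0,0,0],"fingers":-1},{"travel":[0,0,0.28],"rot":[0,0,0],"fingers":-1},{"travel":[0,0,0.3],"rot":[0,0,0],"fingers":-1},{"travel":[0,0,0.305],"rot":[0,0,0],"fingers":-1},{"travel":[0,0,0.31],"rot":[0,0,0],"fingers":-1},{"travel":[0,0,0.31],"rot":[0,0,0],"fingers":-1}]'
python3 -m pendant '[{"travel":[0,0,0.005],"rot":[0,0,0],"fingers":-1},{"travel":[0,0,0.009],"rot":[0,0,0],"fingers":-1},{"travel":[0,0,0.009],"rot":[0,0,0],"fingers":-1}]'
```

```text
clock: 52.9
tcp_pos: [0.4393, 0.1819, 0.0733]
orientation: [0.0, 0.707, 0.707, 0.0]
wrist_force: [-0.0, 0.1, -1.7]
finger_gap: 0.0628
grip_force: 55.8
clock: 53.2
tcp_pos: [0.439, 0.1818, 0.0719]
orientation: [0.0, 0.707, 0.707, 0.0]
wrist_force: [0.3, -0.2, -2.2]
finger_gap: 0.0626
grip_force: 55.8
```

```bash
python3 -m pendant '[{"travel":[0,0,0.006],"rot":[0,0,0],"fingers":-1},{"travel":[0,0,0.012],"rot":[0,0,0],"fingers":-1},{"travel":[0,0,0.012],"rot":[0,0,0],"fingers":-1}]'
python3 -m pendant '[{"travel":[0,0,0.003],"rot":[0,0,0],"fingers":-1},{"travel":[0,0,0.006],"rot":[0,0,0],"fingers":-1},{"travel":[0,0,0.006],"rot":[0,0,0],"fingers":-1}]'
```

```text
clock: 53.5
tcp_pos: [0.439, 0.1818, 0.0705]
orientation: [-0.0, 0.707, 0.707, 0.0]
wrist_force: [-1.0, -0.0, 1.0]
finger_gap: 0.0625
grip_force: 56.1
clock: 53.8
tcp_pos: [0.439, 0.1818, 0.0705]
orientation: [0.0, 0.707, 0.707, 0.0]
wrist_force: [-3.1, -1.5, 8.3]
finger_gap: 0.0626
grip_force: 56.9
```

```bash
python3 -m pendant '[{"travel":[0,0,0],"rot":[0,0,0],"fingers":0.4},{"travel":[0,0,0],"rot":[0,0,0],"fingers":1},{"travel":[0,0,0],"rot":[0,0,0],"fingers":1},{"travel":[0,0,0],"rot":[0,0,0],"fingers":1},{"travel":[0,0,-0.15],"rot":[0,0,0],"fingers":1},{"travel":[0,0,-0.5],"rot":[0,0,0],"fingers":1},{"travel":[0,0,-1],"rot":[0,0,0],"fingers":1},{"travel":[0,0,-1],"rot":[0,0,0],"fingers":1}]'
python3 -m pendant '[{"travel":[-0.1,0.4,-0.4],"rot":[0,0,0],"fingers":1},{"travel":[-0.2,0.8,-0.8],"rot":[0,0,0],"fingers":1},{"travel":[-0.2,0.9,-0.8],"rot":[0,0,0],"fingers":1},{"travel":[-0.2,0.9,-0.8],"rot":[0,0,0],"fingers":1},{"travel":[-0.2,0.9,-0.8],"rot":[0,0,0],"fingers":1}]'
python3 - <<'E'
from h import *
im,_=env.read_camera("scene"); cv2.imwrite("pics/s9.png",im)
Q={1:(.424,-.273,.145),6:(.434,.333,.08),4:(.437,.258,.08),2:(.439,.182,.08)}
for k in Q: caps({k:Q[k]},"top")
E
```

```text
clock: 54.6
tcp_pos: [0.4419, 0.1825, 0.1949]
orientation: [0.002, 0.707, 0.707, 0.004]
wrist_force: [0.5, 0.0, 0.1]
finger_gap: 0.085
grip_force: 0.0
clock: 55.1
tcp_pos: [0.5477, 0.1575, 0.285]
orientation: [-0.0, 0.707, 0.707, -0.0]
wrist_force: [-0.3, -0.9, -0.8]
finger_gap: 0.0858
grip_force: 0.0
top 1 181 med [ 418. -274.] circ [ 420.2 -274. ] 25.0
top 6 244 med [433. 332.] circ [431.7 332. ] 32.3
top 4 93 med [433. 316.] circ [433.  321.3] 29.4
2 few 0
```

View pics/s9.png

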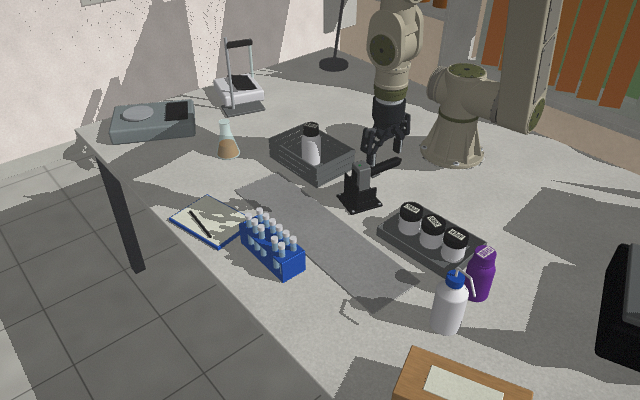

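The bottle stands upright in the basket at (311,145) and the three jars in the tray at (410,218), (432,232) and (455,245). The scanner is in its holder at (358,180), the bystanders are untouched and the arm is clear.

```bash
python3 -c "
from workcell import env; print(env.hand_in())"
```

```text
the job is handed in; nothing more can be done
None
```

The job is handed in: I held the scanner about two seconds over each of the four samples present (1, 2, 4, 6), left to right, then put it back in its holder and set the bottle in the basket and the three jars in the tray; the interface gave no read confirmation and no verdict.

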